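# Make up the trimming and pressing kits for the edge-banding machine

## Task

Make up the two service kits for the edge-banding machine: the trimming kit in the blue carrier gets the red cutter head, the steel copying wheel with the brass stud and the black-capped bottle; the pressing kit in the yellow carrier gets the orange pressure roller and the red-capped bottle. Stand each bottle in the tall well of its carrier and each of the other parts in a low bay of its own, upright as they stand now and flat on the floor. Set everything down rather than dropping it, tip no bottle over, and leave the green-capped bottle where it stands.

Things in the scene. Friction and masses are not known exactly. Their poses are not given: they have to be found in the camera images.
- tray_blue: blue kit carrier: white steel, fixed, blue mats in its bays; 264 (own x) x 90 mm, walls 3 mm. Three bays in a row, each 84 x 84 mm inside, floor 5 mm above the bench: low bays centred at x = -87 and 0 mm, rim 20 mm above the bench; tall bottle well at x = +87 mm, rim 55 mm. Well end away from the robot, turned up to 0.3 rad; robot's left or right. Origin: centre of underside; z up.
- tray_yellow: yellow kit carrier: white steel, fixed, yellow mats in its bays; 264 (own x) x 90 mm, walls 3 mm. Three bays in a row, each 84 x 84 mm inside, floor 5 mm above the bench: low bays centred at x = -87 and 0 mm, rim 20 mm above the bench; tall bottle well at x = +87 mm, rim 55 mm. Well end away from the robot, turned up to 0.3 rad; robot's left or right. Origin: centre of underside; z up.
- cutter_c (a point): cutter head, standing on the bench: below, a red disc 64 mm across its four blade seats, 22 mm high; on it a steel clamping sleeve 38 mm in diameter from 22 to 56 mm above the foot, with a dark bore; 0.3 to 0.55 kg. Point: on the axis, half-way up (28 mm above the foot); z up. Take it by the sleeve, any yaw.
- wheel_c (a point): copying wheel, lying with its stud up: a steel disc 54 mm in diameter, 14 mm high; on it a brass stud 18 mm in diameter from 14 to 52 mm above the foot; 0.15 to 0.3 kg. Point: on the axis, half-way up (26 mm above the foot); z up. Take it by the stud, any yaw.
- roller_c (a point): pressure roller, standing upright: an orange cylinder 48 mm in diameter with steel core ends, 62 mm high; 0.17 to 0.35 kg. Point: its centre (31 mm above the foot); z up along the axis. Take it across its diameter, any yaw.
- bottle_black_c (a point): black-capped bottle, upright, milky plastic, black band on its label; 146 mm high, 0.2 to 0.4 kg. Body 64 mm diameter up to 68 mm, tapering to a 29 mm neck at 114 mm; ribbed black cap, 32 mm diameter, 114 to 146 mm above its foot. Point: on the axis, half-way up (73 mm above the foot, 57 mm below the cap's middle); z up. Any grasp yaw.
- bottle_red_c (a point): red-capped bottle, upright, milky plastic, red band on its label; 146 mm high, 0.2 to 0.4 kg. Body 64 mm diameter up to 68 mm, tapering to a 29 mm neck at 114 mm; ribbed red cap, 32 mm diameter, 114 to 146 mm above its foot. Point: on the axis, half-way up (73 mm above the foot, 57 mm below the cap's middle); z up. Any grasp yaw.
- bottle_green_c (a point): green-capped bottle, upright, milky plastic, green band on its label; 146 mm high, 0.2 to 0.4 kg. Body 64 mm diameter up to 68 mm, tapering to a 29 mm neck at 114 mm; ribbed green cap, 32 mm diameter, 114 to 146 mm above its foot. Point: on the axis, half-way up (73 mm above the foot, 57 mm below the cap's middle); z up. Any grasp yaw. In neither kit.
Things that resemble listed ones, but are neither listed nor needed, are in the scene too. Leave any pink or turquoise look-alike of the part that bears bottle_black_c alone.

How it is judged:
By the outcome, as a careful person would: the job done as asked, in the order asked, and still so for the second after the job is handed in, with the robot touching nothing.
It also fails if it takes over 136 s, if anything falls off the work surface, if the arm or the gripper's body presses on something with over 40 N, if the wrist force passes 120 N, or if a joint passes its speed limit or range.

## Robot

A 6-joint arm with a two-finger parallel gripper is mounted at the origin on the work surface. World frame = base frame: x ahead of the robot, y to its left, z up, the work surface at z = 0. Lengths are in mm, angles in rad, forces in N, time in s.
With the tool pointing down it reaches from about 400 to 925 mm from the base axis. Payload 12.5 kg.
Tool frame: the origin (TCP) lies midway between the tips of the shut fingers; the grasp point (between the pads) lies 19 mm behind it; z points along the fingers, y is the direction in which the jaws open and shut (so a half turn about z gives the same grasp; the last joint's range is limited). The gripper opens to 95 mm and grips with 3 to 60 N. Pads are 20 mm wide; open, the fingers measure 119 mm over their backs; the gripper's body (75 mm by 180 mm) begins 59 mm behind the grasp point.
Start: joints at [-1.283, 0.491, 1.559, -0, 1.092, -0.106], TCP at [239.837, -577.172, 191.661] pointing down, gripper open.
Joint ranges: [-3.1, 3.1], [-0.84, 2.19], [0.05, 2.79], [-1.13, 4.28], [0.06, 2.93], [-2.69, 2.69]. Speed limits (rad/s): [2.22, 2.22, 2.79, 3.14, 3.14, 3.14].

## Interface

Orientations are given as [roll, pitch, yaw] about the fixed x, y, z axes, in that order (R = Rz(yaw) Ry(pitch) Rx(roll)).
In Python, from cell import env gives the robot as it stands.
- The arm moves only by the tool drive_tool, never from a script. Its argument "increments" is a list of rows, each a list of 2 entries, a list of its own where there are three numbers: the shift along the tool's x, y, z as a fraction of full scale, then the turn, a rotation vector about the tool's x, y, z as a fraction of full scale. In form: [[[x, y, z], [ax, ay, az]], ...]. A call has 1 to 5 rows; each row shifts and turns the commanded pose from where the row before left it, along the tool's axes as they then stand; what a row does not reach is not made up. Full scale, the value 1, is 30 mm for a shift and 0.08 rad for a turn. A row lasts 1/12 s, in which the tool goes at most 41.7 mm and 7.16 degrees, less where a joint would pass 70% of its speed; a pose out of reach is approached as far as the arm can. A call with a number of a shift or a turn outside -1 to 1 is refused whole. A call with a gripper value outside its range is refused whole. "jaw" is the opening, from -1 (shut) to 1 (fully open), so that 0 is half open, set as the call begins (left out, the last holds). The fingers move at their own pace and stop on an object; the grip force is fixed at half the most. Time passes only in rows, so rows that do not move let the fingers close. It gives the time, the measured TCP pose, the force and the opening at its end, in the units of the state.
- env.state(): the state, without advancing time (a new reading comes with each control period).
- env.read_camera(name): name is "scene" or "side" or "wrist"; returns a dict with "pixels" (420x560x3 uint8, blue, green, red), "vertical_fov" (degrees; the focal length in pixels is half the picture's height over the tangent of half this angle, whatever the lens; pixels are square), "cx", "cy" (the principal point, pixels), "world_to_cam" (4x4, takes a point from world to camera coordinates). Camera axes: x right, y down, z forward; pixel columns grow to the right and rows downward; lengths in mm; the calibration is good to about 2 mm. The wrist camera is an equidistant fisheye: a pixel r from the principal point sees the ray r / f radians off the axis. A picture is of the moment at which its call begins. There is no depth.
- env.job_done(): hands the job in, once; it reports no verdict.
Trained networks look in a picture, given as the dict that the camera call returned (one of the last four; its "shot" number tells which), for a name from the list of things; names that differ only in an ending like _2 or _b are one class to them, and where a whole thing is asked for, a point or a joint stands for the part that bears it (a point fixed in the world has none). Each returns a list of dicts, best first, with "score" (0 to 1); they miss things now and then, are a little off and sometimes report something else, mostly with a low value. They report only what shows in the picture. A call takes as long as a camera call. They do not tell look-alikes from the thing itself.
- env.boxes_of(target, picture): "point" ([x, y, z] in mm, in world coordinates, good to about 4 mm: the middle of the surface that is visible of it).
- env.tip_of(target, picture): "point" ([x, y, z] in mm, in world coordinates, good to about 4 mm: a listed point, or the origin of a listed thing).
The state is a dict: "t": time; "joints": joint angles; "qvel": joint speeds; "tau": joint torques, N m; "eef_pos": TCP position; "tcp_rot": TCP orientation; "ft_force": force on the tool from outside, world axes, zero at the start; "moment": the same for the moment, N m; "opening": opening from 0.0 (shut) to 1.0 (fully open).
Only numpy, scipy, OpenCV 4.12 (cv2) and the standard library are available. Lean on these libraries where they do the work, as an engineer would, in place of code of your own. Each camera call takes 0.05 s, during which the arm holds its last target.

## Working session

There is one attempt and no reset: what is moved stays moved. The work goes in short steps, Python scripts to look and compute and a tool call to move; the robot and the scene stay as the last step left them, time stands still between calls to the robot, and variables do not carry over. Pictures are saved under pics/ and viewed, and the job is handed in when it is done.

Besides the shell and the picture viewer there is one more tool, called as name(argument=value, ...), one argument or row to a line, values as JSON. drive_tool: Moves the arm, as the interface text tells. Its arguments: {"type":"object","properties":{"increments":{"type":"array","items":{"type":"array"}},"jaw":{"type":"number"}},"required":["increments"]}

```bash
ls; mkdir -p pics; python3 - <<'E'
from cell import env
import cv2,numpy as np
s=env.state();print(s['t'],s['eef_pos'],s['tcp_rot'],s['opening'])
for n in ['scene','side','wrist']:
    p=env.read_camera(n);cv2.imwrite(f'pics/{n}0.png',p['pixels']);print(n,p['vertical_fov'],p['cx'],p['cy'],np.round(p['world_to_cam'],3).tolist())
    for t in ['tray_blue','tray_yellow','cutter_c','wheel_c','roller_c','bottle_black_c','bottle_red_c','bottle_green_c']:
        print(t,[(round(r['score'],2),np.round(r['point']).tolist()) for r in env.tip_of(t,p)][:6])
print(env.state()['t'])
E
```

```text
pics
0.0 [ 239.73179618 -576.88792815  191.04811408] [-3.14045222e+00 -6.65909399e-05  3.93809030e-01] 0.9981841459491155
scene 50.29704823681626 276.5384686378042 208.06684650579564 [[0.447, 0.894, -0.001, -218.755], [0.521, -0.262, -0.812, -231.677], [-0.727, 0.363, -0.583, 1303.031], [0.0, 0.0, 0.0, 1.0]]
tray_blue [(0.89, [485.0, -278.0, 1.0])]
tray_yellow [(0.62, [480.0, 310.0, -3.0])]
cutter_c [(0.96, [438.0, -83.0, 29.0])]
wheel_c [(0.86, [450.0, 75.0, 26.0])]
roller_c [(0.97, [564.0, 80.0, 32.0])]
bottle_black_c [(0.83, [674.0, -82.0, 78.0]), (0.74, [729.0, -203.0, 78.0]), (0.71, [336.0, 71.0, 78.0]), (0.61, [688.0, -329.0, 75.0]), (0.45, [554.0, -81.0, 74.0])]
bottle_red_c [(0.85, [557.0, -81.0, 74.0])]
bottle_green_c [(0.81, [680.0, 84.0, 73.0])]
side 43.72724281036409 287.04668334916425 205.87574963211713 [[-0.69, -0.724, -0.01, 383.994], [-0.4, 0.392, -0.829, 284.097], [0.604, -0.567, -0.56, 955.11], [0.0, 0.0, 0.0, 1.0]]
tray_blue [(0.94, [483.0, -272.0, 1.0])]
tray_yellow [(0.78, [482.0, 312.0, 1.0])]
cutter_c [(0.93, [437.0, -79.0, 30.0])]
wheel_c [(0.77, [445.0, 79.0, 28.0]), (0.18, [480.0, -273.0, 2.0])]
roller_c [(0.77, [565.0, 75.0, 35.0])]
bottle_black_c [(0.73, [667.0, -74.0, 73.0]), (0.72, [691.0, -328.0, 75.0]), (0.65, [337.0, 66.0, 73.0]), (0.6, [732.0, -204.0, 69.0])]
bottle_red_c [(0.67, [556.0, -84.0, 75.0])]
bottle_green_c [(0.95, [685.0, 85.0, 74.0])]
wrist 65.70646984690485 280.0143251495412 206.82638746342272 [[0.384, -0.923, 0.001, -624.741], [-0.882, -0.367, 0.294, -32.418], [-0.271, -0.114, -0.956, 391.925], [0.0, 0.0, 0.0, 1.0]]
tray_blue []
tray_yellow []
cutter_c []
wheel_c []
roller_c []
bottle_black_c []
bottle_red_c []
bottle_green_c []
1.35
```

View images.

View pics/scene0.png

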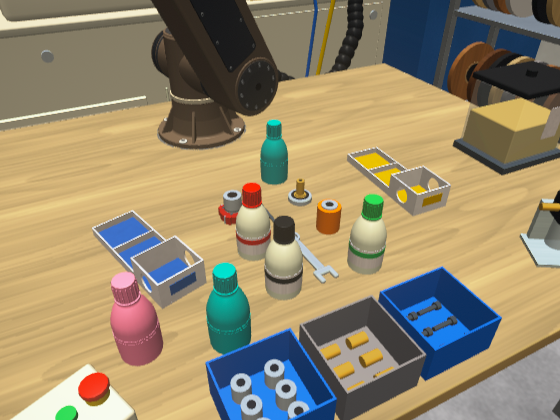

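View pics/side0.png

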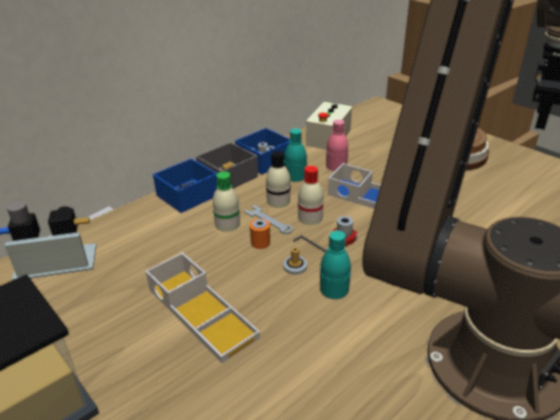

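View pics/wrist0.png

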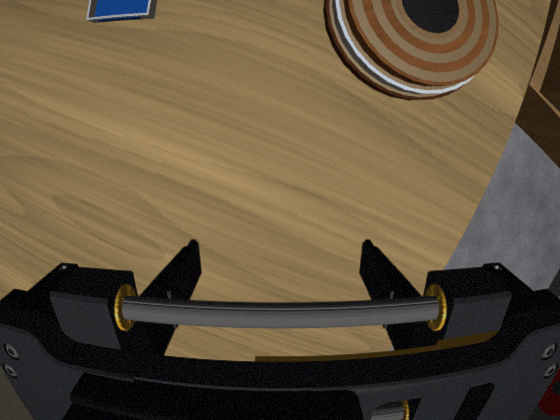

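```bash
cat > h.py <<'E'
import cv2,numpy as np
from cell import env
def f_of(p): return p['pixels'].shape[0]/2/np.tan(np.radians(p['vertical_fov'])/2)
def proj(p,X):
    X=np.atleast_2d(X).astype(float);T=np.array(p['world_to_cam']);c=X@T[:3,:3].T+T[:3,3]
    f=f_of(p)
    if p.get('fish'):
        r=np.hypot(c[:,0],c[:,1]);th=np.arctan2(r,c[:,2]);k=f*th/np.maximum(r,1e-9)
        return np.c_[p['cx']+k*c[:,0],p['cy']+k*c[:,1]]
    return np.c_[p['cx']+f*c[:,0]/c[:,2],p['cy']+f*c[:,1]/c[:,2]]
def back(p,uv,z):
    uv=np.atleast_2d(uv).astype(float);T=np.array(p['world_to_cam']);f=f_of(p)
    d=(uv-[p['cx'],p['cy']])/f
    if p.get('fish'):
        r=np.hypot(d[:,0],d[:,1]);k=np.sin(r)/np.maximum(r,1e-9);c=np.c_[d*k[:,None],np.cos(r)]
    else: c=np.c_[d,np.ones(len(d))]
    R=T[:3,:3];o=-R.T@T[:3,3];w=c@R
    return o+w*((z-o[2])/w[:,2])[:,None]
def shot(n):
    p=env.read_camera(n);p['fish']=(n=='wrist');return p
def tpts(pose):
    x,y,a=pose;c,s=np.cos(a),np.sin(a);out=[]
    segs=[]
    def P(u,v,z): return [x+c*u-s*v,y+s*u+c*v,z]
    def rect(x0,x1,h,z): 
        q=[P(x0,-h,z),P(x1,-h,z),P(x1,h,z),P(x0,h,z)]
        return q
    return [rect(-129,-45,42,20),rect(-42,42,42,20),rect(45,129,42,55),rect(-132,43.5,45,20),rect(43.5,132,45,55),rect(-129,-45,42,5),rect(-42,42,42,5),rect(-132,132,45,0)]
def overlay(p,img,poses,off,sc):
    for po in poses:
        for q in tpts(po):
            uv=(proj(p,q)-off)*sc
            cv2.polylines(img,[np.round(uv).astype(int)],True,(0,0,255),1)
E
python3 - <<'E'
from h import *
p=shot('scene');np.save('pics/scene.npy',p,allow_pickle=True)
im=p['pixels'];hsv=cv2.cvtColor(im,cv2.COLOR_BGR2HSV)
for nm,lo,hi,roi in [('b',(100,120,60),(130,255,255),(80,200,180,310)),('y',(18,170,120),(32,255,255),(340,140,450,215))]:
    m=cv2.inRange(hsv,lo,hi);k=np.zeros_like(m);x0,y0,x1,y1=roi;k[y0:y1,x0:x1]=1;m*=k
    n,l,st,ce=cv2.connectedComponentsWithStats(m)
    for i in range(1,n):
        if st[i][4]>60:
            ys,xs=np.where(l==i);w=back(p,np.c_[xs,ys],5)[:,:2]
            print(nm,st[i],w.mean(0).round(1),cv2.minAreaRect(w.astype(np.float32)))
E
```

```text
b [ 99 217  49  31 757] [ 393.2 -299.9] ((392.472412109375, -299.0848388671875), (64.41783142089844, 76.91399383544922), 16.053089141845703)
b [119 237  42  30 370] [ 459.9 -283.6] ((468.4961242675781, -277.1571044921875), (48.422607421875, 76.5650634765625), 17.156661987304688)
b [149 258  31  25 399] [ 543.2 -252.4] ((543.0213012695312, -248.5583953857422), (34.29462432861328, 61.77862548828125), 16.204730987548828)
y [355 153  34  16 308] [381. 325.] ((380.1927185058594, 325.37176513671875), (66.29106903076172, 59.89265060424805), 87.7269287109375)
y [375 168  25  18 176] [455.4 313.8] ((465.8576354980469, 322.49957275390625), (66.42920684814453, 57.76166915893555), 88.27589416503906)
y [411 185  15   8  67] [537.6 341.4] ((537.6708984375, 341.35406494140625), (24.343589782714844, 25.532814025878906), 88.29768371582031)
y [398 190   9  13  87] [542.7 291.2] ((543.667724609375, 289.4852600097656), (17.79319190979004, 49.50044250488281), 50.98021697998047)
y [422 193  20  13 137] [585.1 339.3] ((584.625732421875, 339.2738952636719), (68.93023681640625, 23.16756820678711), 89.89165496826172)
```

```bash
python3 - <<'E'
from h import *
p=np.load('pics/scene.npy',allow_pickle=True).item()
for nm,po,(x0,y0) in [('b',(484,-275,.28),(80,195)),('y',(481,311,-.03),(340,130))]:
    c=cv2.resize(p['pixels'][y0:y0+120,x0:x0+130],None,fx=5,fy=5,interpolation=cv2.INTER_CUBIC);overlay(p,c,[po],np.array([x0,y0])-.4,5)
    cv2.imwrite(f'pics/ov_{nm}1.png',c)
E
```

```text
(no output)
```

View pics/ov_b1.png

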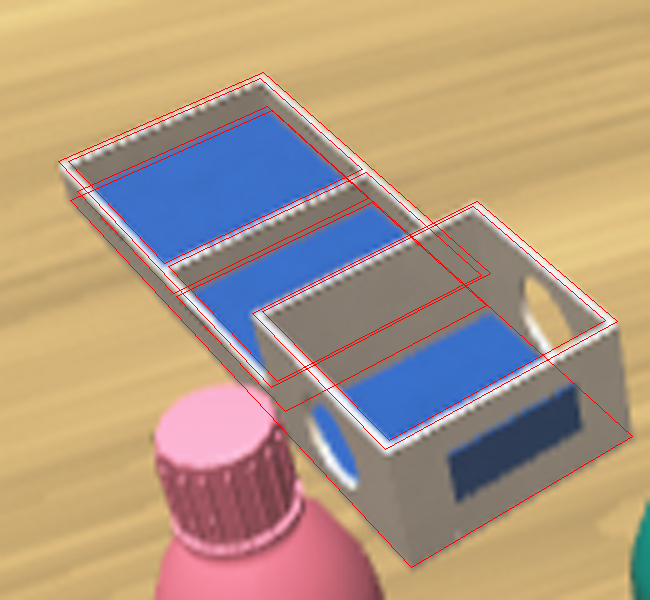

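View pics/ov_y1.png

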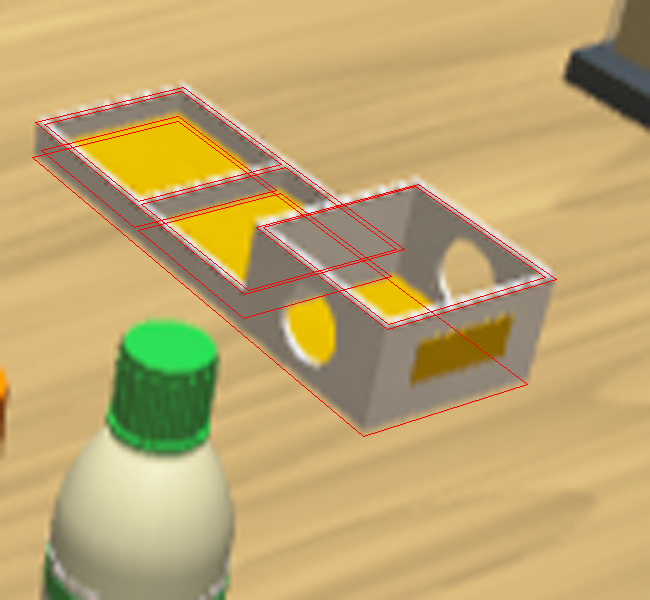

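```bash
cat >> h.py <<'E'
from scipy.spatial.transform import Rotation as Ro
def plan(x,y,z,yaw,frm=None):
    s=env.state();p0=np.array(s['eef_pos'] if frm is None else frm[:3]);
    R=Ro.from_euler('xyz',s['tcp_rot'] if frm is None else [np.pi,0,frm[3]])
    G=Ro.from_euler('xyz',[np.pi,0,yaw])
    d=R.inv().apply(np.array([x,y,z])-p0)/30; r=(R.inv()*G).as_rotvec()/.08
    n=max(abs(d).max(),np.linalg.norm(d)/1.35,abs(r).max())
    print('from',p0.round(1),'shift',d.round(2),'turn',r.round(2),'rows>=',round(n,2))
    m=int(np.ceil(n/0.97))or 1;print(m,'rows of',(d/m).round(2),(r/m).round(2))
E
python3 -c "
from h import *
plan(437,-81,191,.28)"
```

```text
from [ 239.8 -577.2  191.7] shift [ 12.42 -12.75   0.02] turn [0.   0.   1.42] rows>= 13.18
14 rows of [ 0.89 -0.91  0.  ] [0.  0.  0.1]
```

drive_tool(
  increments=[
    [[0, 0, 0], [0, 0, 0.71]],
    [[0, 0, 0], [0, 0, 0.71]],
    [[0.73, -0.94, 0], [0, 0, 0]],
    [[0.73, -0.94, 0], [0, 0, 0]],
    [[0.73, -0.94, 0], [0, 0, 0]],
  ],
)

```text
t: 1.82
eef_pos: [279.6, -476.5, 191.3]
tcp_rot: [-3.141, 0.0, 0.279]
ft_force: [0.6, -0.5, 0.8]
opening: 1.002
```

drive_tool(
  increments=[
    [[0.73, -0.94, 0], [0, 0, 0]],
    [[0.73, -0.94, 0], [0, 0, 0]],
    [[0.73, -0.94, 0], [0, 0, 0]],
    [[0.73, -0.94, 0], [0, 0, 0]],
    [[0.73, -0.94, 0], [0, 0, 0]],
  ],
)

```text
t: 2.23
eef_pos: [346.1, -310.4, 191.8]
tcp_rot: [3.141, -0.0, 0.28]
ft_force: [1.0, -1.2, 0.6]
opening: 1.0
```

drive_tool(
  increments=[
    [[0.73, -0.94, 0], [0, 0, 0]],
    [[0.73, -0.94, 0], [0, 0, 0]],
    [[0.73, -0.94, 0], [0, 0, 0]],
    [[0.73, -0.94, 0], [0, 0, 0]],
    [[0.73, -0.94, 0], [0, 0, 0]],
  ],
)

```text
t: 2.65
eef_pos: [412.4, -144.5, 191.9]
tcp_rot: [3.141, -0.0, 0.28]
ft_force: [0.7, -0.0, 0.7]
opening: 0.998
```

```bash
python3 - <<'E'
from h import *
plan(437.5,-81,27,.28)
p=shot('wrist');cv2.imwrite('pics/w1.png',p['pixels'])
for t in ['cutter_c','wheel_c','roller_c','tray_blue']:
    print(t,[(round(r['score'],2),np.round(r['point'],1).tolist()) for r in env.tip_of(t,p)][:6])
print(proj(p,[[437.5,-81,56],[447.5,77,52],[564,78,62]]).round())
print(env.state()['t'])
E
```

```text
from [ 412.4 -144.5  191.9] shift [ 1.39 -1.81  5.5 ] turn [ 0.01 -0.01 -0.  ] rows>= 5.5
6 rows of [ 0.23 -0.3   0.92] [ 0. -0. -0.]
cutter_c [(0.96, [436.9, -79.0, 30.5])]
wheel_c [(0.93, [443.7, 78.2, 26.6])]
roller_c [(0.9, [558.4, 77.5, 27.7]), (0.57, [480.1, 311.9, -0.6])]
tray_blue [(0.72, [483.9, -274.1, -6.6])]
[[228. 152.]
 [ 99. 111.]
 [119.   8.]]
2.9
```

View pics/w1.png

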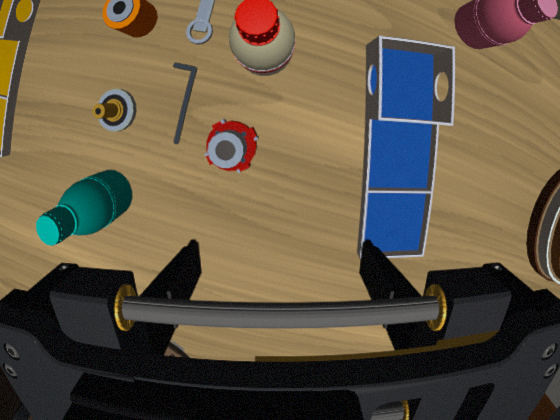

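```bash
python3 -c "
from h import *
plan(437.5,-80,27,.28)"
```

```text
from [ 412.1 -146.4  191.7] shift [ 1.43 -1.89  5.49] turn [ 0.01 -0.    0.01] rows>= 5.49
6 rows of [ 0.24 -0.32  0.92] [ 0. -0.  0.]
```

drive_tool(
  increments=[
    [[0.48, -0.63, 0.6], [0, 0, 0]],
    [[0.48, -0.63, 0.9], [0, 0, 0]],
    [[0.47, -0.63, 0.9], [0, 0, 0]],
    [[0, 0, 0.9], [0, 0, 0]],
    [[0, 0, 0.5], [0, 0, 0]],
  ],
)

```text
t: 3.32
eef_pos: [436.9, -80.0, 75.4]
tcp_rot: [-3.14, 0.002, 0.28]
ft_force: [0.8, -0.5, -0.5]
opening: 1.003
```

```bash
python3 -c "
from h import *
plan(437.5,-80,27,.28)"
```

```text
from [436.9 -80.   75.4] shift [0.02 0.01 1.61] turn [-0.01  0.02 -0.  ] rows>= 1.61
2 rows of [0.01 0.   0.81] [-0.01  0.01 -0.  ]
```

drive_tool(
  increments=[
    [[0, 0, 0.7], [0, 0, 0]],
    [[0, 0, 0.6], [0, 0, 0]],
    [[0, 0, 0.3], [0, 0, 0]],
    [[0, 0, 0], [0, 0, 0]],
  ],
)

```text
t: 3.65
eef_pos: [436.8, -80.7, 28.2]
tcp_rot: [-3.14, 0.002, 0.278]
ft_force: [-1.3, 0.5, -0.3]
opening: 1.001
```

drive_tool(
  increments=[
    [[0, 0, 0], [0, 0, 0]],
    [[0, 0, 0], [0, 0, 0]],
    [[0, 0, 0], [0, 0, 0]],
    [[0, 0, 0], [0, 0, 0]],
    [[0, 0, 0], [0, 0, 0]],
  ],
  jaw=-1,
)

```text
t: 4.07
eef_pos: [437.9, -79.9, 30.3]
tcp_rot: [3.141, -0.001, 0.28]
ft_force: [-0.0, -0.8, -0.6]
opening: 0.702
```

drive_tool(
  increments=[
    [[0, 0, 0], [0, 0, 0]],
    [[0, 0, 0], [0, 0, 0]],
    [[0, 0, 0], [0, 0, 0]],
    [[0, 0, 0], [0, 0, 0]],
    [[0, 0, 0], [0, 0, 0]],
  ],
)

```text
t: 4.48
eef_pos: [437.4, -79.6, 29.6]
tcp_rot: [-3.141, 0.0, 0.28]
ft_force: [-0.8, 1.1, 0.7]
opening: 0.382
```

drive_tool(
  increments=[
    [[0, 0, 0], [0, 0, 0]],
    [[0, 0, 0], [0, 0, 0]],
    [[0, 0, -0.5], [0, 0, 0]],
    [[0, 0, -0.9], [0, 0, 0]],
    [[0, 0, -0.9], [0, 0, 0]],
  ],
)

```text
t: 4.9
eef_pos: [436.8, -79.6, 98.6]
tcp_rot: [-3.14, 0.003, 0.28]
ft_force: [1.0, 0.1, -4.1]
opening: 0.383
```

```bash
python3 -c "
from h import *
plan(400.4,-299,100,.28);s=env.state();print(s['opening'],s['ft_force'])"
```

```text
from [436.8 -79.6  98.6] shift [-3.19  6.69 -0.05] turn [-0.02  0.03  0.  ] rows>= 6.69
7 rows of [-0.46  0.96 -0.01] [-0.  0.  0.]
0.38274456432542053 [ 0.98859203  0.09367486 -4.05249216]
```

drive_tool(
  increments=[
    [[-0.3, 0.6, 0], [0, 0, 0]],
    [[-0.4, 0.84, 0], [0, 0, 0]],
    [[-0.4, 0.84, 0], [0, 0, 0]],
    [[-0.4, 0.84, 0], [0, 0, 0]],
    [[-0.4, 0.84, 0], [0, 0, 0]],
  ],
)

```text
t: 5.32
eef_pos: [415.1, -210.9, 98.4]
tcp_rot: [-3.141, 0.0, 0.281]
ft_force: [0.1, 0.9, -4.7]
opening: 0.382
```

drive_tool(
  increments=[
    [[-0.4, 0.84, 0], [0, 0, 0]],
    [[-0.4, 0.84, 0], [0, 0, 0]],
    [[-0.4, 0.84, 0], [0, 0, 0]],
    [[0, 0.2, 0], [0, 0, 0]],
    [[0, 0, 0], [0, 0, 0]],
  ],
)

```text
t: 5.73
eef_pos: [403.4, -299.7, 98.1]
tcp_rot: [3.142, 0.0, 0.278]
ft_force: [-0.9, 0.1, -4.2]
opening: 0.382
```

```bash
python3 - <<'E'
from h import *
plan(400.4,-299,36,.28)
p=shot('wrist');q=shot('scene');
for po,pp,n in [((484,-275,.28),p,'w2'),((484,-275,.28),q,'s2')]:
    im=pp['pixels'].copy();overlay(pp,im,[po],0,1)
    im=im if n=='w2' else cv2.resize(im[150:330,60:300],None,fx=3,fy=3,interpolation=cv2.INTER_CUBIC)
    cv2.imwrite(f'pics/{n}.png',im)
s=env.state();e=s['eef_pos'];print(e)
for pp in (p,q):
  print([(round(r['score'],2),np.round(r['point'],1).tolist()) for r in env.tip_of('cutter_c',pp)][:3])
E
```

```text
from [ 403.4 -299.7   98.1] shift [-0.09 -0.05  2.07] turn [ 0.    0.   -0.03] rows>= 2.07
3 rows of [-0.03 -0.02  0.69] [ 0.    0.   -0.01]
[ 403.27263748 -297.35352269   98.15216985]
[(0.58, [404.9, -297.5, 99.8])]
[(0.7, [403.9, -301.2, 99.3]), (0.39, [487.5, -273.9, -2.0])]
```

View pics/w2.png

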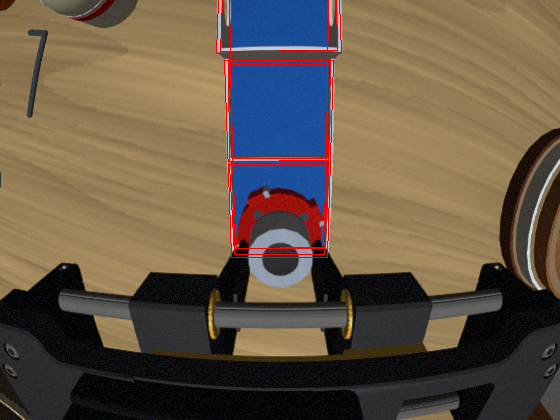

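View pics/s2.png

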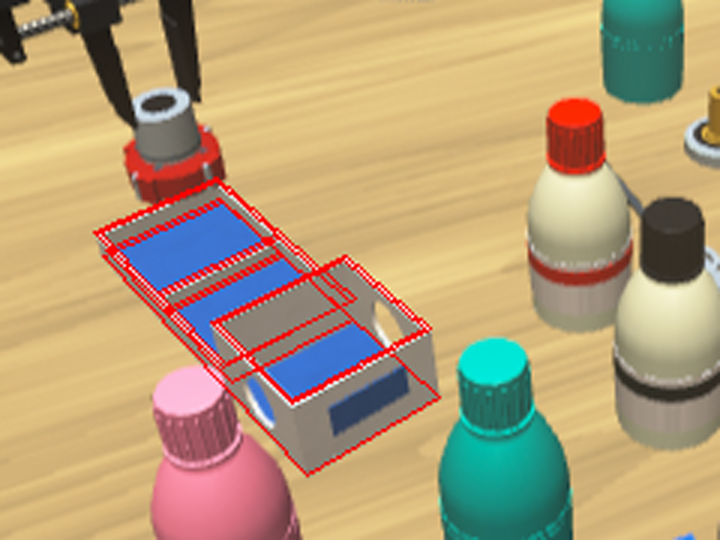

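drive_tool(
  increments=[
    [[-0.1, 0.03, 0.4], [0, 0, 0]],
    [[0, 0, 0.7], [0, 0, 0]],
    [[0, 0, 0.5], [0, 0, 0]],
    [[0, 0, 0.3], [0, 0, 0]],
    [[0, 0, 0], [0, 0, 0]],
  ],
)

```text
t: 6.35
eef_pos: [400.6, -298.5, 40.3]
tcp_rot: [-3.139, 0.001, 0.281]
ft_force: [0.5, 0.0, -3.5]
opening: 0.381
```

drive_tool(
  increments=[
    [[0, 0, 0.1], [0, 0, 0]],
    [[0, 0, 0.04], [0, 0, 0]],
    [[0, 0, 0], [0, 0, 0]],
  ],
)

```text
t: 6.6
eef_pos: [401.3, -299.8, 37.9]
tcp_rot: [3.141, -0.0, 0.281]
ft_force: [-0.6, -0.2, -4.0]
opening: 0.381
```

drive_tool(
  increments=[
    [[0, 0, 0.05], [0, 0, 0]],
    [[0, 0, 0.03], [0, 0, 0]],
    [[0, 0, 0], [0, 0, 0]],
  ],
)

```text
t: 6.85
eef_pos: [401.0, -299.8, 35.2]
tcp_rot: [3.141, -0.0, 0.28]
ft_force: [-0.7, -0.4, -5.6]
opening: 0.385
```

drive_tool(
  increments=[
    [[0, 0, 0.03], [0, 0, 0]],
    [[0, 0, 0.03], [0, 0, 0]],
    [[0, 0, 0], [0, 0, 0]],
  ],
)

```text
t: 7.1
eef_pos: [401.1, -299.7, 34.4]
tcp_rot: [3.141, -0.001, 0.28]
ft_force: [-3.4, 4.3, 14.6]
opening: 0.387
```

drive_tool(
  increments=[
    [[0, 0, 0], [0, 0, 0]],
    [[0, 0, 0], [0, 0, 0]],
    [[0, 0, 0], [0, 0, 0]],
    [[0, 0, 0], [0, 0, 0]],
    [[0, 0, 0], [0, 0, 0]],
  ],
  jaw=0.5,
)

```text
t: 7.52
eef_pos: [401.1, -299.9, 33.2]
tcp_rot: [3.141, -0.0, 0.28]
ft_force: [-0.7, 0.1, 1.2]
opening: 0.681
```

drive_tool(
  increments=[
    [[0, 0, -0.2], [0, 0, 0]],
    [[0, 0, -0.7], [0, 0, 0]],
    [[0, 0, -0.9], [0, 0, 0]],
    [[0, 0, -0.9], [0, 0, 0]],
    [[0, 0, -0.4], [0, 0, 0]],
  ],
)

```text
t: 7.93
eef_pos: [401.7, -300.4, 129.5]
tcp_rot: [3.139, -0.002, 0.28]
ft_force: [0.4, -0.1, 1.0]
opening: 0.751
```

```bash
python3 - <<'E'
from h import *
plan(447,77.5,100,.28)
p=shot('wrist');cv2.imwrite('pics/w3.png',p['pixels'])
E
```

```text
from [ 401.7 -300.4  129.5] shift [  4.94 -11.69   0.95] turn [ 0.04 -0.02  0.  ] rows>= 11.69
13 rows of [ 0.38 -0.9   0.07] [ 0. -0.  0.]
```

View pics/w3.png

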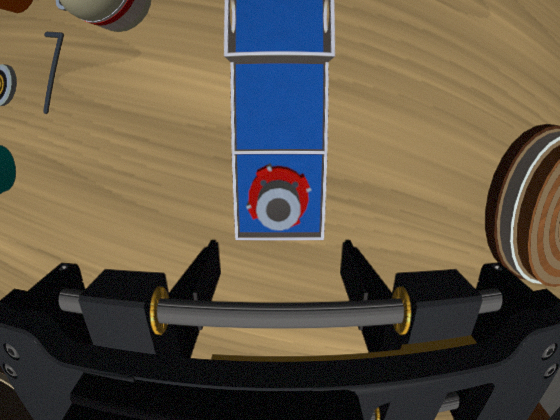

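drive_tool(
  increments=[
    [[0.3, -0.6, 0], [0, 0, 0]],
    [[0.38, -0.9, 0], [0, 0, 0]],
    [[0.38, -0.9, 0], [0, 0, 0]],
    [[0.38, -0.9, 0], [0, 0, 0]],
    [[0.38, -0.9, 0], [0, 0, 0]],
  ],
)

```text
t: 8.4
eef_pos: [418.3, -162.3, 125.9]
tcp_rot: [-3.141, 0.0, 0.28]
ft_force: [0.2, 0.2, 0.0]
opening: 0.751
```

drive_tool(
  increments=[
    [[0.38, -0.9, 0], [0, 0, 0]],
    [[0.38, -0.9, 0], [0, 0, 0]],
    [[0.38, -0.9, 0], [0, 0, 0]],
    [[0.38, -0.9, 0], [0, 0, 0]],
    [[0.38, -0.9, 0], [0, 0, 0]],
  ],
)

```text
t: 8.82
eef_pos: [435.8, -16.7, 125.9]
tcp_rot: [-3.141, 0.0, 0.28]
ft_force: [0.2, -0.2, -0.1]
opening: 0.752
```

```bash
python3 - <<'E'
from h import *
p=shot('wrist');cv2.imwrite('pics/w4.png',p['pixels'])
print([(round(r['score'],2),np.round(r['point'],1).tolist()) for r in env.tip_of('wheel_c',p)][:3])
print(proj(p,[447,77.5,52]),proj(p,[447,77.5,14]))
plan(447,77.5,60,.28)
E
```

```text
[(0.95, [445.2, 79.8, 26.6])]
[[178.93010398 168.62382649]] [[190.45332003 161.44808407]]
from [435.8 -15.2 125.9] shift [ 1.22 -2.86  2.2 ] turn [-0.01  0.01  0.05] rows>= 2.86
3 rows of [ 0.41 -0.95  0.73] [-0.    0.    0.02]
```

View pics/w4.png

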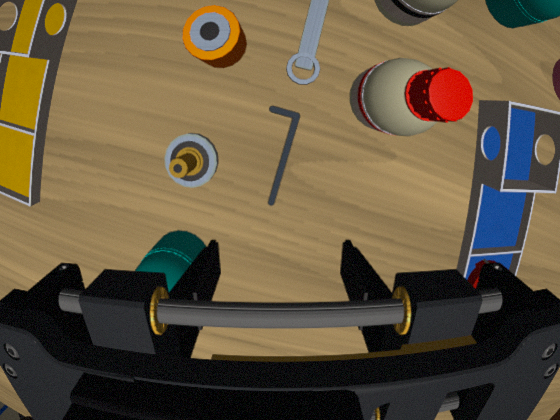

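drive_tool(
  increments=[
    [[0.4, -0.95, 0.1], [0, 0, 0]],
    [[0.4, -0.95, 0.4], [0, 0, 0]],
    [[0.4, -0.96, 0.6], [0, 0, 0]],
    [[0, 0, 0.7], [0, 0, 0]],
    [[0, 0, 0], [0, 0, 0]],
  ],
)

```text
t: 9.33
eef_pos: [445.4, 74.9, 69.5]
tcp_rot: [-3.141, 0.005, 0.283]
ft_force: [-0.5, 0.3, -0.5]
opening: 0.75
```

```bash
python3 -c "
from h import *
plan(447,77.5,20,.28)"
```

```text
from [445.4  74.9  69.5] shift [ 0.08 -0.07  1.65] turn [-0.01  0.06  0.03] rows>= 1.65
2 rows of [ 0.04 -0.03  0.82] [-0.01  0.03  0.02]
```

drive_tool(
  increments=[
    [[0.06, -0.07, 0.6], [0, 0, 0]],
    [[0, 0, 0.6], [0, 0, 0]],
    [[0, 0, 0.3], [0, 0, 0]],
    [[0, 0, 0.12], [0, 0, 0]],
    [[0, 0, 0], [0, 0, 0]],
  ],
)

```text
t: 9.75
eef_pos: [448.0, 76.1, 23.5]
tcp_rot: [-3.141, 0.001, 0.279]
ft_force: [-0.5, -0.1, 0.4]
opening: 0.751
```

drive_tool(
  increments=[
    [[0, 0, 0], [0, 0, 0]],
    [[0, 0, 0], [0, 0, 0]],
    [[0, 0, 0], [0, 0, 0]],
    [[0, 0, 0], [0, 0, 0]],
    [[0, 0, 0], [0, 0, 0]],
  ],
  jaw=-1,
)

```text
t: 10.17
eef_pos: [448.2, 76.8, 24.0]
tcp_rot: [3.141, -0.001, 0.28]
ft_force: [-0.9, 0.8, 0.5]
opening: 0.456
```

drive_tool(
  increments=[
    [[0, 0, 0], [0, 0, 0]],
    [[0, 0, 0], [0, 0, 0]],
    [[0, 0, 0], [0, 0, 0]],
    [[0, 0, 0], [0, 0, 0]],
    [[0, 0, 0], [0, 0, 0]],
  ],
)

```text
t: 10.58
eef_pos: [448.0, 76.9, 23.6]
tcp_rot: [-3.142, 0.0, 0.28]
ft_force: [0.1, 2.0, 1.4]
opening: 0.178
```

drive_tool(
  increments=[
    [[0, 0, 0], [0, 0, 0]],
    [[0, 0, -0.3], [0, 0, 0]],
    [[0, 0, -0.8], [0, 0, 0]],
    [[0, 0, -0.9], [0, 0, 0]],
    [[0, 0, -0.6], [0, 0, 0]],
  ],
)

```text
t: 11.0
eef_pos: [448.2, 76.8, 103.8]
tcp_rot: [3.141, -0.001, 0.28]
ft_force: [0.4, 0.5, -2.0]
opening: 0.172
```

```bash
python3 -c "
from h import *
plan(484,-275,100,.28);s=env.state();print(s['opening'],s['ft_force'])"
```

```text
from [448.2  76.8 103.8] shift [-2.1  11.6   0.13] turn [ 0.   -0.01  0.  ] rows>= 11.6
12 rows of [-0.17  0.97  0.01] [ 0. -0.  0.]
0.1719978229269741 [ 0.38434749  0.52703146 -2.00170678]
```

drive_tool(
  increments=[
    [[-0.1, 0.5, 0], [0, 0, 0]],
    [[-0.17, 0.95, 0], [0, 0, 0]],
    [[-0.17, 0.95, 0], [0, 0, 0]],
    [[-0.17, 0.95, 0], [0, 0, 0]],
    [[-0.17, 0.95, 0], [0, 0, 0]],
  ],
)

```text
t: 11.42
eef_pos: [461.1, -54.9, 102.2]
tcp_rot: [3.141, -0.0, 0.281]
ft_force: [-0.2, 0.0, -0.9]
opening: 0.173
```

drive_tool(
  increments=[
    [[-0.17, 0.95, 0], [0, 0, 0]],
    [[-0.17, 0.95, 0], [0, 0, 0]],
    [[-0.17, 0.95, 0], [0, 0, 0]],
    [[-0.17, 0.95, 0], [0, 0, 0]],
    [[-0.17, 0.95, 0], [0, 0, 0]],
  ],
)

```text
t: 11.83
eef_pos: [475.9, -199.1, 102.1]
tcp_rot: [3.142, 0.0, 0.28]
ft_force: [0.7, 0.2, -1.9]
opening: 0.174
```

drive_tool(
  increments=[
    [[-0.17, 0.95, 0], [0, 0, 0]],
    [[-0.17, 0.95, 0], [0, 0, 0]],
    [[0, 0.4, 0], [0, 0, 0]],
    [[0, 0, 0], [0, 0, 0]],
  ],
)

```text
t: 12.17
eef_pos: [485.7, -269.1, 101.9]
tcp_rot: [3.141, -0.0, 0.278]
ft_force: [-0.2, -0.4, -2.1]
opening: 0.175
```

```bash
python3 -c "
from h import *
plan(484,-275,29,.28);s=env.state();print(s['opening'],s['ft_force'])"
```

```text
from [ 485.7 -269.1  101.9] shift [-0.11  0.17  2.43] turn [ 0.01 -0.01 -0.03] rows>= 2.43
3 rows of [-0.04  0.06  0.81] [ 0.   -0.   -0.01]
0.17469157007573324 [-0.20293331 -0.37371328 -2.14180856]
```

drive_tool(
  increments=[
    [[-0.1, 0.15, 0], [0, 0, 0]],
    [[0, 0, 0.6], [0, 0, 0]],
    [[0, 0, 0.8], [0, 0, 0]],
    [[0, 0, 0.6], [0, 0, 0]],
    [[0, 0, 0], [0, 0, 0]],
  ],
)

```text
t: 12.58
eef_pos: [482.2, -269.7, 39.1]
tcp_rot: [-3.137, 0.003, 0.281]
ft_force: [-0.6, 0.7, -1.8]
opening: 0.176
```

```bash
python3 -c "
from h import *
plan(484,-275,29,.28);s=env.state();print(s['opening'],s['ft_force'])
p=shot('wrist');cv2.imwrite('pics/w5.png',p['pixels'])"
```

```text
from [ 482.2 -269.7   39.1] shift [0.01 0.19 0.33] turn [-0.05  0.04  0.02] rows>= 0.33
1 rows of [0.01 0.19 0.33] [-0.05  0.04  0.02]
0.1762544403671944 [-0.5881371   0.71987012 -1.80867387]
```

View pics/w5.png

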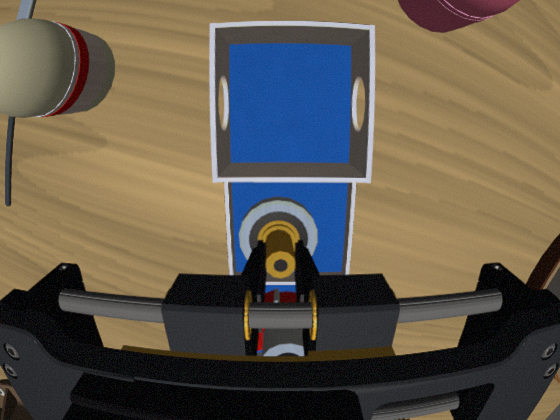

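drive_tool(
  increments=[
    [[0, 0.17, 0], [0, 0, 0]],
    [[0, 0, 0.2], [0, 0, 0]],
    [[0, 0, 0.1], [0, 0, 0]],
    [[0, 0, 0], [0, 0, 0]],
    [[0, 0, 0], [0, 0, 0]],
  ],
)

```text
t: 13.05
eef_pos: [485.2, -276.8, 32.8]
tcp_rot: [3.141, -0.0, 0.28]
ft_force: [0.4, 0.4, -1.8]
opening: 0.174
```

drive_tool(
  increments=[
    [[0, 0, 0.04], [0, 0, 0]],
    [[0, 0, 0], [0, 0, 0]],
  ],
)

```text
t: 13.22
eef_pos: [485.2, -276.8, 31.5]
tcp_rot: [3.141, -0.0, 0.28]
ft_force: [-0.2, 0.5, -1.6]
opening: 0.178
```

drive_tool(
  increments=[
    [[0, 0, 0.05], [0, 0, 0]],
    [[0, 0, 0], [0, 0, 0]],
  ],
)

```text
t: 13.38
eef_pos: [485.2, -276.8, 29.8]
tcp_rot: [-3.142, 0.0, 0.28]
ft_force: [-0.3, -0.1, -2.2]
opening: 0.176
```

drive_tool(
  increments=[
    [[0, 0, 0.04], [0, 0, 0]],
    [[0, 0, 0], [0, 0, 0]],
  ],
)

```text
t: 13.55
eef_pos: [485.3, -276.8, 28.7]
tcp_rot: [3.142, -0.0, 0.28]
ft_force: [-0.8, 0.2, -1.3]
opening: 0.173
```

drive_tool(
  increments=[
    [[0, 0, 0.02], [0, 0, 0]],
    [[0, 0, 0], [0, 0, 0]],
  ],
)

```text
t: 13.72
eef_pos: [485.3, -276.6, 28.5]
tcp_rot: [3.142, -0.0, 0.28]
ft_force: [-0.7, 2.3, 3.9]
opening: 0.175
```

drive_tool(
  increments=[
    [[0, 0, 0], [0, 0, 0]],
    [[0, 0, 0], [0, 0, 0]],
    [[0, 0, 0], [0, 0, 0]],
    [[0, 0, 0], [0, 0, 0]],
    [[0, 0, 0], [0, 0, 0]],
  ],
  jaw=0.3,
)

```text
t: 14.13
eef_pos: [485.3, -276.9, 28.1]
tcp_rot: [3.141, -0.0, 0.28]
ft_force: [-0.6, 0.4, 0.3]
opening: 0.466
```

drive_tool(
  increments=[
    [[0, 0, -0.2], [0, 0, 0]],
    [[0, 0, -0.7], [0, 0, 0]],
    [[0, 0, -0.9], [0, 0, 0]],
    [[0, 0, -0.9], [0, 0, 0]],
    [[0, 0, -0.9], [0, 0, 0]],
  ],
)

```text
t: 14.55
eef_pos: [485.1, -276.7, 137.7]
tcp_rot: [-3.142, 0.0, 0.28]
ft_force: [0.1, 1.0, 0.2]
opening: 0.649
```

drive_tool(
  increments=[
    [[0, 0, -0.9], [0, 0, 0]],
    [[0, 0, -0.9], [0, 0, 0]],
    [[0, 0, 0], [0, 0, 0]],
  ],
)

```text
t: 14.8
eef_pos: [486.8, -277.9, 195.6]
tcp_rot: [3.135, -0.005, 0.28]
ft_force: [0.3, -0.2, 0.5]
opening: 0.65
```

```bash
python3 - <<'E'
from h import *
plan(670.5,-78,200,.28)
p=shot('wrist');q=shot('scene')
cv2.imwrite('pics/w6.png',p['pixels']);cv2.imwrite('pics/s6.png',cv2.resize(q['pixels'][150:400,60:420],None,fx=2.2,fy=2.2,interpolation=cv2.INTER_CUBIC))
for pp in (p,q):
  for t in ['bottle_black_c','bottle_red_c']: print(t,[(round(r['score'],2),np.round(r['point'],1).tolist()) for r in env.tip_of(t,pp)][:5])
print(proj(q,[[670.5,-78,146],[556.5,-82.5,146],[564.5,77.5,62]]),proj(p,[[670.5,-78,146],[556.5,-82.5,146]]))
E
```

```text
from [ 486.8 -277.9  195.6] shift [ 7.73 -4.71 -0.14] turn [ 0.08 -0.06  0.  ] rows>= 7.73
8 rows of [ 0.97 -0.59 -0.02] [ 0.01 -0.01  0.  ]
bottle_black_c [(0.79, [692.0, -331.0, 69.4])]
bottle_red_c [(0.68, [556.7, -81.7, 69.3])]
bottle_black_c [(0.91, [337.3, 69.6, 77.5]), (0.83, [733.4, -206.4, 76.3]), (0.65, [675.3, -83.5, 76.6]), (0.59, [687.9, -330.2, 75.1])]
bottle_red_c [(0.9, [557.3, -80.0, 74.7]), (0.48, [686.0, 84.0, 73.1])]
[[283.81336027 220.59571647]
 [251.63911995 186.04193309]
 [328.66667785 204.00876386]] [[112.09658442 -45.82995541]
 [ 78.21967386  79.78727936]]
```

View pics/w6.png

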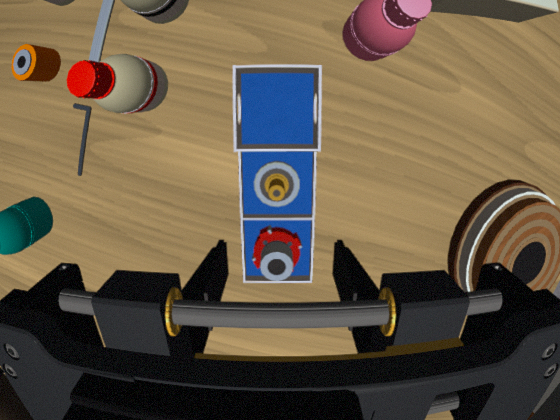

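View pics/s6.png

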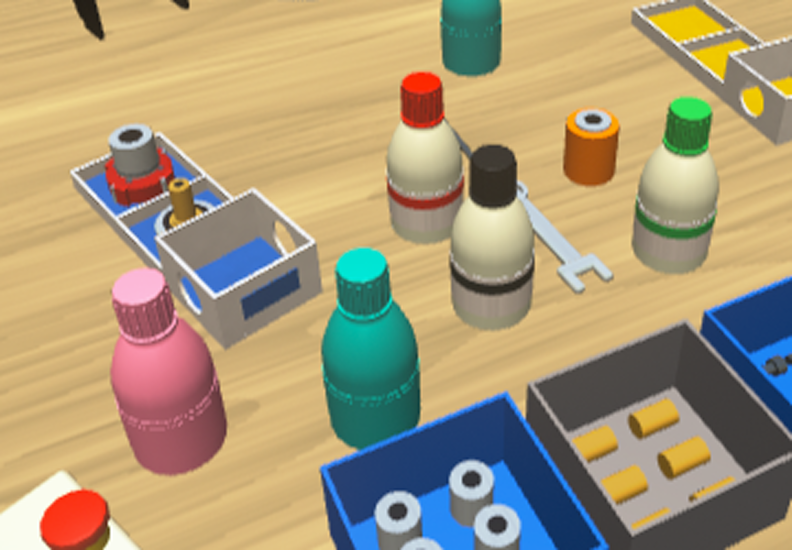

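drive_tool(
  increments=[
    [[0.6, -0.4, -0.1], [0, 0, 0]],
    [[0.95, -0.57, -0.1], [0, 0, 0]],
    [[0.95, -0.57, 0], [0, 0, 0]],
    [[0.95, -0.57, 0], [0, 0, 0]],
    [[0.95, -0.57, 0], [0, 0, 0]],
  ],
)

```text
t: 15.52
eef_pos: [590.5, -161.7, 195.1]
tcp_rot: [-3.141, 0.001, 0.28]
ft_force: [1.3, -0.1, -0.1]
opening: 0.649
```

```bash
python3 - <<'E'
from h import *
p=shot('wrist')
cv2.imwrite('pics/w7.png',p['pixels'])
for t in ['bottle_black_c']: print(t,[(round(r['score'],2),np.round(r['point'],1).tolist()) for r in env.tip_of(t,p)][:5])
print(proj(p,[[671,-78,146],[557,-82,146]]))
plan(671,-78,200,.28)
np.save('pics/w7.npy',p,allow_pickle=True)
E
```

```text
bottle_black_c [(0.65, [668.9, -79.7, 72.6]), (0.57, [735.7, -202.1, 72.3])]
[[202.50549208  90.48240447]
 [176.8239416  230.11844093]]
from [ 591.8 -159.8  194.7] shift [ 3.3  -1.88 -0.18] turn [-0.02  0.01  0.05] rows>= 3.3
4 rows of [ 0.82 -0.47 -0.04] [-0.    0.    0.01]
```

View pics/w7.png

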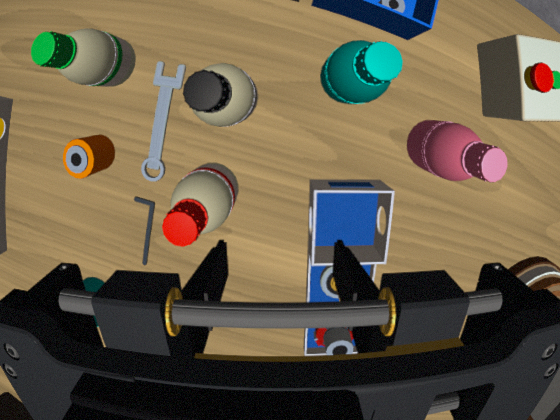

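drive_tool(
  increments=[
    [[0.82, -0.47, 0], [0, 0, 0]],
    [[0.82, -0.47, 0], [0, 0, 0]],
    [[0.82, -0.47, 0], [0, 0, 0]],
    [[0.82, -0.47, 0], [0, 0, 0]],
    [[0, 0, 0], [0, 0, 0]],
  ],
)

```text
t: 16.03
eef_pos: [670.7, -78.9, 194.6]
tcp_rot: [-3.141, 0.001, 0.282]
ft_force: [0.2, -0.3, 0.2]
opening: 0.652
```

```bash
python3 - <<'E'
from h import *
p=np.load('pics/w7.npy',allow_pickle=True).item()
print(back(p,[[202,91],[183,227]],146),back(p,[[77,159]],62))
plan(671,-78,112,.28)
E
```

```text
[[670.53325586 -77.72290648 146.        ]
 [561.30836871 -86.71854483 146.        ]] [[565.6152714   76.86981758  62.        ]]
from [670.7 -78.9 194.6] shift [ 0.02 -0.02  2.75] turn [-0.01  0.01  0.03] rows>= 2.75
3 rows of [ 0.01 -0.01  0.92] [-0.    0.    0.01]
```

drive_tool(
  increments=[
    [[0, 0, 0.6], [0, 0, 0]],
    [[0, 0, 0.8], [0, 0, 0]],
    [[0, 0, 0.8], [0, 0, 0]],
    [[0, 0, 0.5], [0, 0, 0]],
    [[0, 0, 0], [0, 0, 0]],
  ],
)

```text
t: 16.45
eef_pos: [666.5, -82.0, 110.9]
tcp_rot: [-3.138, 0.006, 0.28]
ft_force: [-0.5, 0.3, -0.6]
opening: 0.651
```

drive_tool(
  increments=[
    [[0, 0, 0], [0, 0, 0]],
    [[0, 0, 0], [0, 0, 0]],
    [[0, 0, 0], [0, 0, 0]],
    [[0, 0, 0], [0, 0, 0]],
    [[0, 0, 0], [0, 0, 0]],
  ],
  jaw=-1,
)

```text
t: 16.87
eef_pos: [669.1, -81.7, 116.0]
tcp_rot: [3.141, -0.001, 0.28]
ft_force: [-0.5, 0.3, 0.6]
opening: 0.361
```

drive_tool(
  increments=[
    [[0, 0, 0], [0, 0, 0]],
    [[0, 0, 0], [0, 0, 0]],
    [[0, 0, 0], [0, 0, 0]],
  ],
)

```text
t: 17.12
eef_pos: [669.2, -81.5, 115.9]
tcp_rot: [3.141, -0.001, 0.28]
ft_force: [-0.3, 1.7, 5.9]
opening: 0.326
```

drive_tool(
  increments=[
    [[0, 0, 0], [0, 0, 0]],
    [[0, 0, -0.3], [0, 0, 0]],
    [[0, 0, -0.7], [0, 0, 0]],
    [[0, 0, -0.9], [0, 0, 0]],
    [[0, 0, -0.9], [0, 0, 0]],
  ],
)

```text
t: 17.53
eef_pos: [668.2, -81.6, 199.7]
tcp_rot: [-3.141, 0.002, 0.28]
ft_force: [0.3, 0.2, -1.8]
opening: 0.325
```

```bash
python3 - <<'E'
from h import *
plan(565.2,-251.7,205,.28);s=env.state();print(s['opening'],s['ft_force'])
E
```

```text
from [668.2 -81.6 199.7] shift [-4.87  4.5  -0.17] turn [-0.01  0.02  0.  ] rows>= 4.91
6 rows of [-0.81  0.75 -0.03] [-0.  0.  0.]
0.3250405234415965 [ 0.31276323  0.21135473 -1.80174147]
```

drive_tool(
  increments=[
    [[-0.3, 0.28, 0], [0, 0, 0]],
    [[-0.65, 0.6, 0], [0, 0, 0]],
    [[-0.75, 0.7, 0], [0, 0, 0]],
    [[-0.75, 0.7, 0], [0, 0, 0]],
    [[-0.75, 0.7, 0], [0, 0, 0]],
  ],
)

```text
t: 17.95
eef_pos: [599.8, -195.1, 198.5]
tcp_rot: [-3.141, 0.001, 0.281]
ft_force: [-0.5, -0.5, -3.3]
opening: 0.324
```

drive_tool(
  increments=[
    [[-0.75, 0.7, 0], [0, 0, 0]],
    [[-0.6, 0.55, 0], [0, 0, 0]],
    [[-0.3, 0.25, 0], [0, 0, 0]],
    [[0, 0, 0], [0, 0, 0]],
  ],
)

```text
t: 18.28
eef_pos: [564.5, -253.0, 198.7]
tcp_rot: [-3.141, 0.001, 0.278]
ft_force: [-0.5, 0.4, -2.3]
opening: 0.325
```

```bash
python3 - <<'E'
from h import *
p=shot('wrist');q=shot('scene')
im=p['pixels'].copy();overlay(p,im,[(484,-275,.28)],0,1)
cv2.imwrite('pics/w8.png',im);cv2.imwrite('pics/s8.png',cv2.resize(q['pixels'][150:350,60:300],None,fx=3,fy=3,interpolation=cv2.INTER_CUBIC))
plan(565.2,-251.7,121,.28);s=env.state();print(s['opening'],s['ft_force'])
for pp in (p,q): print([(round(r['score'],2),np.round(r['point'],1).tolist()) for r in env.tip_of('bottle_black_c',pp)][:5])
E
```

```text
from [ 566.  -250.9  198.9] shift [-0.03  0.02  2.6 ] turn [-0.01  0.   -0.01] rows>= 2.6
3 rows of [-0.01  0.01  0.87] [-0.  0. -0.]
0.3245050737887081 [ 0.42367948 -0.33480149 -1.81407311]
[(0.98, [688.2, -332.9, 69.8]), (0.68, [335.9, 68.2, 73.2]), (0.67, [732.9, -200.5, 72.2])]
[(0.9, [571.3, -252.4, 159.0]), (0.88, [731.2, -205.8, 74.6]), (0.62, [560.5, 80.3, 30.7]), (0.57, [690.6, -331.7, 71.8])]
```

View pics/w8.png

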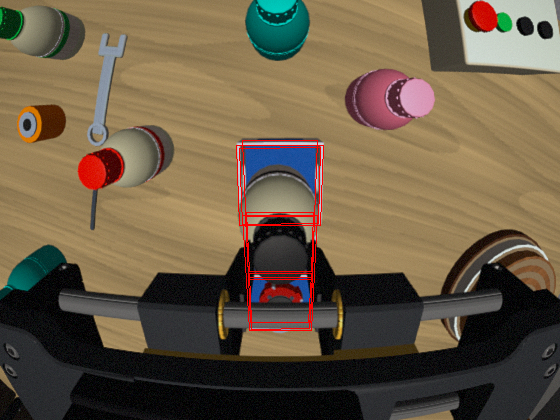

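View pics/s8.png

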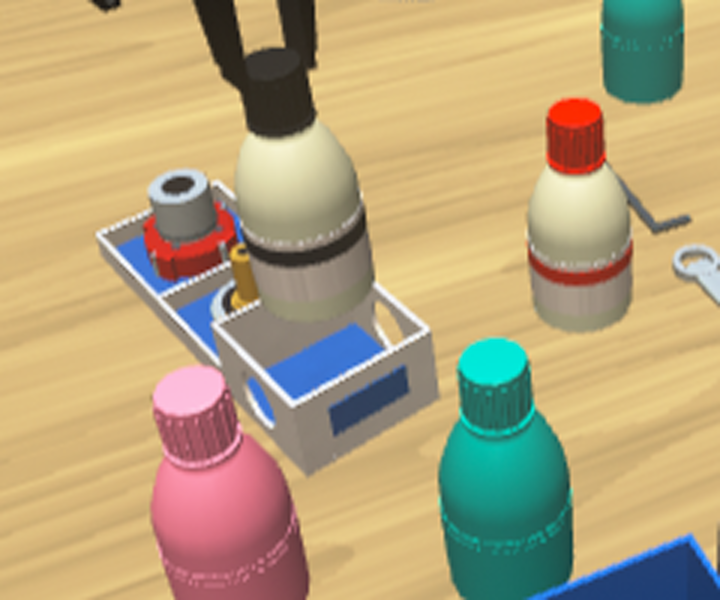

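drive_tool(
  increments=[
    [[-0.05, 0, 0.3], [0, 0, 0]],
    [[0, 0, 0.6], [0, 0, 0]],
    [[0, 0, 0.6], [0, 0, 0]],
    [[0, 0, 0.5], [0, 0, 0]],
    [[0, 0, 0.3], [0, 0, 0]],
  ],
)

```text
t: 18.9
eef_pos: [564.3, -250.2, 127.8]
tcp_rot: [-3.14, 0.002, 0.281]
ft_force: [1.1, 0.6, -1.7]
opening: 0.325
```

drive_tool(
  increments=[
    [[0, 0, 0.05], [0, 0, 0]],
    [[0, 0, 0], [0, 0, 0]],
    [[0, 0, 0], [0, 0, 0]],
  ],
)

```text
t: 19.15
eef_pos: [565.2, -251.4, 129.2]
tcp_rot: [3.141, -0.001, 0.281]
ft_force: [-0.0, -0.1, -2.1]
opening: 0.328
```

Bottle foot is inside the well, no side contact; lower the last 8 mm.

drive_tool(
  increments=[
    [[0, 0, 0.12], [0, 0, 0]],
    [[0, 0, 0.08], [0, 0, 0]],
    [[0, 0, 0], [0, 0, 0]],
    [[0, 0, 0], [0, 0, 0]],
  ],
)

```text
t: 19.48
eef_pos: [564.7, -251.4, 122.8]
tcp_rot: [3.141, -0.0, 0.28]
ft_force: [0.5, 0.4, -2.2]
opening: 0.329
```

drive_tool(
  increments=[
    [[0, 0, 0.04], [0, 0, 0]],
    [[0, 0, 0], [0, 0, 0]],
  ],
)

```text
t: 19.65
eef_pos: [564.7, -251.5, 121.4]
tcp_rot: [3.141, -0.0, 0.28]
ft_force: [-0.1, 0.1, -2.1]
opening: 0.326
```

drive_tool(
  increments=[
    [[0, 0, 0.02], [0, 0, 0]],
    [[0, 0, 0], [0, 0, 0]],
  ],
)

```text
t: 19.82
eef_pos: [564.8, -251.4, 121.0]
tcp_rot: [3.141, -0.0, 0.28]
ft_force: [-0.8, -0.2, -1.3]
opening: 0.323
```

drive_tool(
  increments=[
    [[0, 0, 0.02], [0, 0, 0]],
    [[0, 0, 0], [0, 0, 0]],
  ],
)

```text
t: 19.98
eef_pos: [565.1, -251.5, 120.9]
tcp_rot: [3.141, -0.001, 0.28]
ft_force: [-1.0, 0.6, 3.6]
opening: 0.324
```

drive_tool(
  increments=[
    [[0, 0, 0.02], [0, 0, 0]],
    [[0, 0, 0], [0, 0, 0]],
  ],
)

```text
t: 20.15
eef_pos: [565.3, -251.5, 120.8]
tcp_rot: [3.14, -0.002, 0.28]
ft_force: [-1.0, 1.9, 8.5]
opening: 0.324
```

Standing on the floor (8.5 N). Release and lift.

drive_tool(
  increments=[
    [[0, 0, 0], [0, 0, 0]],
    [[0, 0, 0], [0, 0, 0]],
    [[0, 0, 0], [0, 0, 0]],
    [[0, 0, 0], [0, 0, 0]],
    [[0, 0, 0], [0, 0, 0]],
  ],
  jaw=0.5,
)

```text
t: 20.57
eef_pos: [564.7, -251.5, 119.5]
tcp_rot: [-3.142, 0.0, 0.28]
ft_force: [0.2, 1.1, -0.5]
opening: 0.618
```

drive_tool(
  increments=[
    [[0, 0, -0.2], [0, 0, 0]],
    [[0, 0, -0.7], [0, 0, 0]],
    [[0, 0, -0.9], [0, 0, 0]],
    [[0, 0, -0.9], [0, 0, 0]],
    [[0, 0, 0], [0, 0, 0]],
  ],
)

```text
t: 20.98
eef_pos: [566.4, -252.4, 206.2]
tcp_rot: [3.136, -0.005, 0.28]
ft_force: [0.0, -0.4, 0.4]
opening: 0.746
```

```bash
python3 - <<'E'
from h import *
p=shot('wrist');q=shot('scene')
cv2.imwrite('pics/w9.png',p['pixels']);cv2.imwrite('pics/s9.png',cv2.resize(q['pixels'][150:350,60:300],None,fx=3,fy=3,interpolation=cv2.INTER_CUBIC))
plan(565.3,77,195,.0);s=env.state();print(s['opening'],s['ft_force'])
plan(565.3,77,195,.28)
E
```

```text
from [ 565.  -251.6  201.8] shift [  3.04 -10.52   0.21] turn [ 0.02 -0.02  3.5 ] rows>= 10.52
11 rows of [ 0.28 -0.96  0.02] [ 0.   -0.    0.32]
0.7467737441092126 [-0.70686258 -1.15744503 -0.69594019]
from [ 565.  -251.6  201.8] shift [  3.04 -10.52   0.21] turn [ 0.02 -0.02  0.  ] rows>= 10.52
11 rows of [ 0.28 -0.96  0.02] [ 0. -0.  0.]
```

View pics/s9.png

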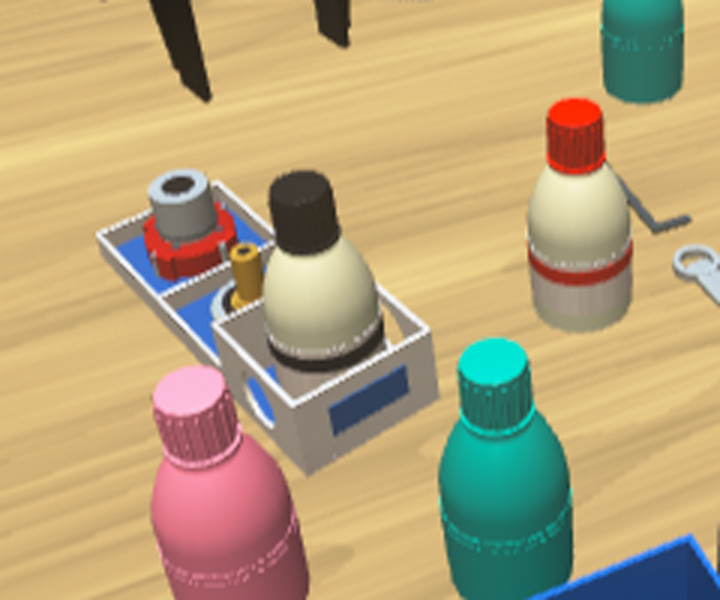

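drive_tool(
  increments=[
    [[0, 0, 0], [0, 0, 0.95]],
    [[0, 0, 0], [0, 0, 0.97]],
    [[0, 0, 0], [0, 0, 0.97]],
    [[0, 0, 0], [0, 0, 0.97]],
    [[0, -0.5, 0], [0, 0, 0]],
  ],
)

```text
t: 21.5
eef_pos: [564.7, -237.6, 199.3]
tcp_rot: [-3.141, 0.002, -0.034]
ft_force: [0.6, 0.7, 1.2]
opening: 0.748
```

drive_tool(
  increments=[
    [[-0.03, -0.97, 0], [0, 0, 0]],
    [[-0.03, -0.97, 0], [0, 0, 0]],
    [[-0.03, -0.97, 0], [0, 0, 0]],
    [[-0.03, -0.97, 0], [0, 0, 0]],
    [[-0.03, -0.97, 0], [0, 0, 0]],
  ],
)

```text
t: 21.92
eef_pos: [564.0, -88.7, 199.8]
tcp_rot: [-3.141, 0.001, -0.026]
ft_force: [-0.1, -1.0, -0.2]
opening: 0.752
```

```bash
python3 - <<'E'
from h import *
p=shot('wrist')
cv2.imwrite('pics/w10.png',p['pixels'])
for t in ['roller_c','bottle_red_c','tray_yellow','bottle_green_c']: print(t,[(round(r['score'],2),np.round(r['point'],1).tolist()) for r in env.tip_of(t,p)][:5])
print(proj(p,[[565.5,77,62],[560,-85,146]]))
plan(565.3,77,150,-.03)
np.save('pics/w10.npy',p,allow_pickle=True)
E
```

```text
roller_c [(0.92, [561.0, 77.7, 26.4])]
bottle_red_c [(0.8, [557.9, -85.5, 70.9])]
tray_yellow [(0.76, [481.1, 312.8, -2.4])]
bottle_green_c [(0.98, [680.0, 90.4, 73.0])]
[[133.95388337 194.29464269]
 [276.63873516 221.62872041]]
from [564.6 -90.6 200.2] shift [-0.12 -5.58  1.67] turn [0.   0.01 0.04] rows>= 5.58
6 rows of [-0.02 -0.93  0.28] [0.   0.   0.01]
```

View pics/w10.png

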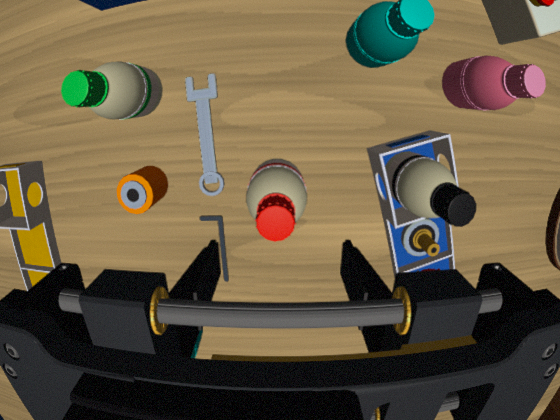

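drive_tool(
  increments=[
    [[-0.02, -0.93, 0], [0, 0, 0]],
    [[-0.02, -0.93, 0], [0, 0, 0]],
    [[-0.02, -0.93, 0], [0, 0, 0]],
    [[-0.02, -0.93, 0.2], [0, 0, 0]],
    [[-0.02, -0.93, 0.5], [0, 0, 0]],
  ],
  jaw=0.55,
)

```text
t: 22.58
eef_pos: [566.6, 48.8, 180.6]
tcp_rot: [3.141, -0.003, -0.03]
ft_force: [0.4, -0.1, -0.7]
opening: 0.772
```

drive_tool(
  increments=[
    [[-0.02, -0.93, 0.6], [0, 0, 0]],
    [[0, 0, 0.9], [0, 0, 0]],
    [[0, 0, 0], [0, 0, 0]],
  ],
)

```text
t: 22.83
eef_pos: [564.0, 76.9, 130.4]
tcp_rot: [3.141, 0.007, -0.027]
ft_force: [-0.7, -0.1, -1.3]
opening: 0.778
```

```bash
python3 - <<'E'
from h import *
p=np.load('pics/w10.npy',allow_pickle=True).item()
print(back(p,[[211,183],[200,183]],4))
plan(565.3,77,15,-.03)
E
```

```text
[[561.74025627  -1.90554104   4.        ]
 [562.268704    12.28566305   4.        ]]
from [564.   76.9 130.4] shift [ 0.07 -0.01  3.85] turn [0.01 0.08 0.04] rows>= 3.85
4 rows of [ 0.02 -0.    0.96] [0.   0.02 0.01]
```

drive_tool(
  increments=[
    [[0.03, 0, 0.9], [0, 0, 0]],
    [[0, 0, 0.8], [0, 0, 0]],
    [[0, 0, 0.4], [0, 0, 0]],
    [[0, 0, 0], [0, 0, 0]],
  ],
)

```text
t: 23.17
eef_pos: [566.2, 75.1, 69.9]
tcp_rot: [3.141, 0.004, -0.03]
ft_force: [-1.3, -0.6, 0.8]
opening: 0.771
```

```bash
python3 - <<'E'
from h import *
p=shot('wrist')
cv2.imwrite('pics/w11.png',p['pixels'])
plan(565.3,77,15,-.03)
E
```

```text
from [566.9  75.3  71.4] shift [-0.05 -0.06  1.88] turn [0.   0.02 0.  ] rows>= 1.88
2 rows of [-0.03 -0.03  0.94] [0.   0.01 0.  ]
```

View pics/w11.png

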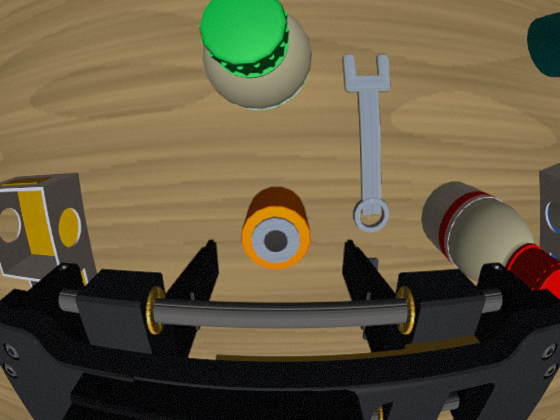

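drive_tool(
  increments=[
    [[-0.03, -0.05, 0.6], [0, 0, 0]],
    [[0, 0, 0.7], [0, 0, 0]],
    [[0, 0, 0.4], [0, 0, 0]],
    [[0, 0, 0.1], [0, 0, 0]],
    [[0, 0, 0], [0, 0, 0]],
  ],
)

```text
t: 23.63
eef_pos: [566.5, 77.5, 18.3]
tcp_rot: [3.141, -0.0, -0.029]
ft_force: [-0.4, 0.4, 0.6]
opening: 0.778
```

drive_tool(
  increments=[
    [[0, 0, 0], [0, 0, 0]],
    [[0, 0, 0], [0, 0, 0]],
    [[0, 0, 0], [0, 0, 0]],
    [[0, 0, 0], [0, 0, 0]],
    [[0, 0, 0], [0, 0, 0]],
  ],
  jaw=-1,
)

```text
t: 24.05
eef_pos: [566.3, 78.1, 18.2]
tcp_rot: [3.142, -0.001, -0.029]
ft_force: [-0.6, 0.1, 4.1]
opening: 0.495
```

drive_tool(
  increments=[
    [[0, 0, 0], [0, 0, 0]],
    [[0, 0, 0], [0, 0, 0]],
    [[0, 0, 0], [0, 0, 0]],
  ],
)

```text
t: 24.3
eef_pos: [566.4, 78.1, 18.1]
tcp_rot: [3.141, -0.001, -0.028]
ft_force: [-1.4, 0.1, 6.0]
opening: 0.5
```

drive_tool(
  increments=[
    [[0, 0, 0], [0, 0, 0]],
    [[0, 0, -0.3], [0, 0, 0]],
    [[0, 0, -0.8], [0, 0, 0]],
    [[0, 0, -0.9], [0, 0, 0]],
    [[0, 0, -0.8], [0, 0, 0]],
  ],
)

```text
t: 24.72
eef_pos: [565.7, 78.1, 103.0]
tcp_rot: [3.141, 0.001, -0.029]
ft_force: [-0.1, -0.7, -1.6]
opening: 0.501
```

```bash
python3 - <<'E'
from h import *
plan(481.5,311,105,-.03);s=env.state();print(s['opening'],s['ft_force'])
E
```

```text
from [565.7  78.1 103. ] shift [-3.03 -7.68 -0.07] turn [0.   0.01 0.02] rows>= 7.68
8 rows of [-0.38 -0.96 -0.01] [0. 0. 0.]
0.501495085555554 [-0.11541084 -0.70629099 -1.57385375]
```

drive_tool(
  increments=[
    [[-0.2, -0.5, 0], [0, 0, 0]],
    [[-0.38, -0.95, 0], [0, 0, 0]],
    [[-0.38, -0.95, 0], [0, 0, 0]],
    [[-0.38, -0.95, 0], [0, 0, 0]],
    [[-0.38, -0.95, 0], [0, 0, 0]],
  ],
)

```text
t: 25.13
eef_pos: [517.3, 209.5, 102.0]
tcp_rot: [3.141, 0.0, -0.029]
ft_force: [0.4, 0.5, -2.0]
opening: 0.497
```

drive_tool(
  increments=[
    [[-0.38, -0.95, 0], [0, 0, 0]],
    [[-0.38, -0.95, 0], [0, 0, 0]],
    [[-0.35, -0.9, 0], [0, 0, 0]],
    [[-0.15, -0.5, 0], [0, 0, 0]],
    [[0, 0, 0], [0, 0, 0]],
  ],
)

```text
t: 25.55
eef_pos: [481.9, 311.2, 101.8]
tcp_rot: [-3.141, 0.0, -0.026]
ft_force: [0.1, 0.5, -3.0]
opening: 0.498
```

```bash
python3 - <<'E'
from h import *
plan(481.5,311,23,-.03)
p=shot('wrist');q=shot('scene')
im=p['pixels'].copy();overlay(p,im,[(481,311,-.03)],0,1);cv2.imwrite('pics/w12.png',im)
s=env.state();print(s['opening'],s['eef_pos'])
E
```

```text
from [481.9 311.2 101.8] shift [-0.01  0.01  2.63] turn [-0.    0.    0.06] rows>= 2.63
3 rows of [-0.    0.    0.88] [-0.    0.    0.02]
0.5005111930767361 [482.82698241 308.69415577 101.71470764]
```

View pics/w12.png

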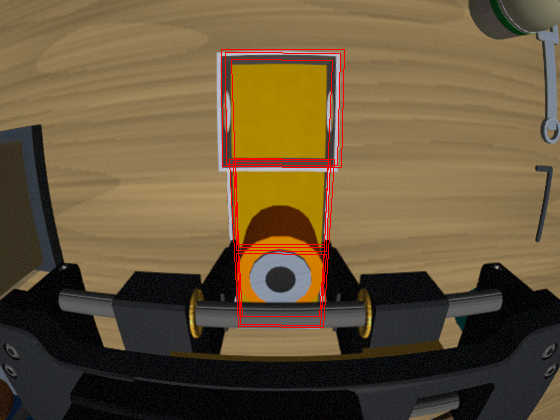

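```bash
python3 - <<'E'
from h import *
p=shot('wrist')
im=p['pixels'].copy();overlay(p,im,[(481,313,-.02)],0,1);cv2.imwrite('pics/w13.png',cv2.resize(im[30:350,180:380],None,fx=1.8,fy=1.8,interpolation=cv2.INTER_CUBIC))
q=shot('scene');x0,y0=340,130
c=cv2.resize(q['pixels'][y0:y0+100,x0:x0+130],None,fx=6,fy=6,interpolation=cv2.INTER_CUBIC);overlay(q,c,[(481,313,-.02)],np.array([x0,y0])-.4,6)
cv2.imwrite('pics/s13.png',c)
plan(481,313,23,-.02)
E
```

```text
from [483.4 307.7 101.6] shift [-0.08 -0.17  2.62] turn [ 0.    0.   -0.11] rows>= 2.62
3 rows of [-0.03 -0.06  0.87] [ 0.    0.   -0.04]
```

View pics/w13.png

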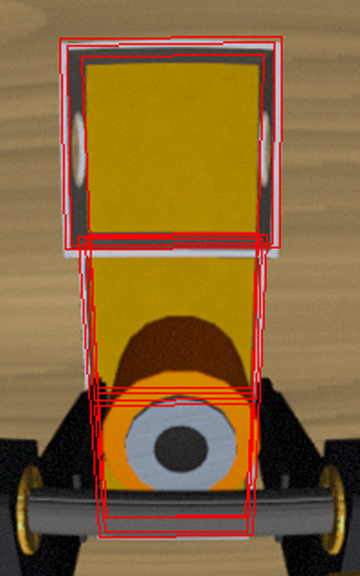

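View pics/s13.png

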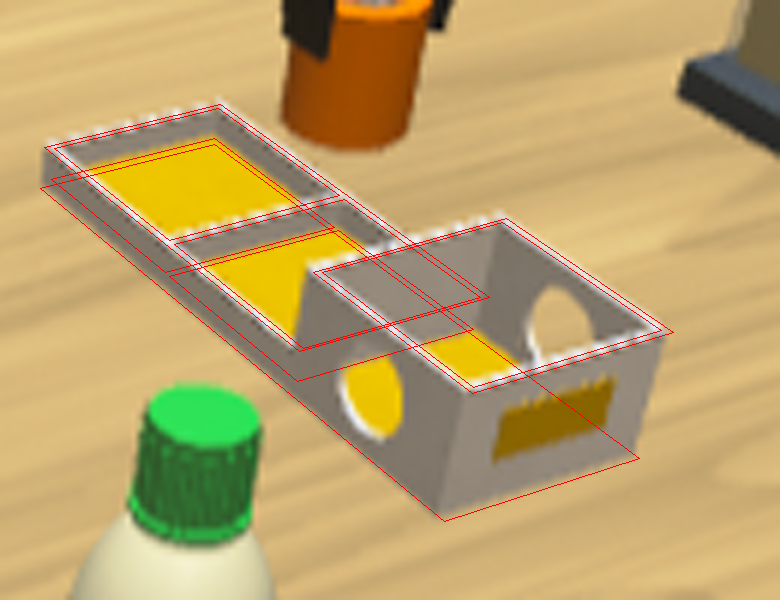

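drive_tool(
  increments=[
    [[-0.13, -0.15, 0.2], [0, 0, 0]],
    [[0, 0, 0.6], [0, 0, 0]],
    [[0, 0, 0.7], [0, 0, 0]],
    [[0, 0, 0.6], [0, 0, 0]],
    [[0, 0, 0], [0, 0, 0]],
  ],
)

```text
t: 26.17
eef_pos: [478.0, 311.7, 35.4]
tcp_rot: [3.139, 0.005, -0.03]
ft_force: [-0.5, -0.4, -2.6]
opening: 0.501
```

drive_tool(
  increments=[
    [[0, 0, 0.05], [0, 0, 0]],
    [[0, 0, 0.0], [0, 0, 0]],
    [[0, 0, 0], [0, 0, 0]],
  ],
)

```text
t: 26.42
eef_pos: [480.0, 313.2, 38.0]
tcp_rot: [-3.141, -0.001, -0.029]
ft_force: [-0.5, 0.2, -1.9]
opening: 0.502
```

drive_tool(
  increments=[
    [[0, 0, 0.2], [0, 0, 0]],
    [[0, 0, 0.15], [0, 0, 0]],
    [[0, 0, 0.05], [0, 0, 0]],
    [[0, 0, 0], [0, 0, 0]],
    [[0, 0, 0], [0, 0, 0]],
  ],
)

```text
t: 26.83
eef_pos: [479.4, 313.1, 25.0]
tcp_rot: [3.141, 0.0, -0.029]
ft_force: [0.1, 1.1, -1.4]
opening: 0.499
```

drive_tool(
  increments=[
    [[0, 0, 0.03], [0, 0, 0]],
    [[0, 0, 0], [0, 0, 0]],
  ],
)

```text
t: 27.0
eef_pos: [479.5, 313.2, 24.2]
tcp_rot: [3.142, -0.0, -0.029]
ft_force: [-0.0, -0.7, -2.2]
opening: 0.499
```

drive_tool(
  increments=[
    [[0, 0, 0.03], [0, 0, 0]],
    [[0, 0, 0], [0, 0, 0]],
  ],
)

```text
t: 27.17
eef_pos: [479.4, 313.2, 23.2]
tcp_rot: [3.142, -0.0, -0.029]
ft_force: [0.1, 0.2, -2.5]
opening: 0.496
```

drive_tool(
  increments=[
    [[0, 0, 0.02], [0, 0, 0]],
    [[0, 0, 0], [0, 0, 0]],
  ],
)

```text
t: 27.33
eef_pos: [479.5, 313.2, 23.2]
tcp_rot: [-3.142, -0.0, -0.028]
ft_force: [-1.7, -0.7, 3.2]
opening: 0.497
```

drive_tool(
  increments=[
    [[0, 0, 0.02], [0, 0, 0]],
    [[0, 0, 0], [0, 0, 0]],
  ],
)

```text
t: 27.5
eef_pos: [479.6, 313.2, 23.1]
tcp_rot: [-3.141, -0.001, -0.028]
ft_force: [-3.3, -1.4, 11.9]
opening: 0.502
```

drive_tool(
  increments=[
    [[0, 0, 0], [0, 0, 0]],
    [[0, 0, 0], [0, 0, 0]],
    [[0, 0, 0], [0, 0, 0]],
    [[0, 0, 0], [0, 0, 0]],
  ],
  jaw=0.3,
)

```text
t: 27.83
eef_pos: [479.5, 313.1, 22.0]
tcp_rot: [3.141, -0.0, -0.029]
ft_force: [-0.3, -0.9, -0.2]
opening: 0.642
```

drive_tool(
  increments=[
    [[0, 0, -0.2], [0, 0, 0]],
    [[0, 0, -0.7], [0, 0, 0]],
    [[0, 0, -0.9], [0, 0, 0]],
    [[0, 0, -0.95], [0, 0, 0]],
    [[0, 0, -0.95], [0, 0, 0]],
  ],
)

```text
t: 28.25
eef_pos: [479.2, 313.0, 134.5]
tcp_rot: [3.141, 0.0, -0.029]
ft_force: [1.1, -0.1, -0.4]
opening: 0.651
```

drive_tool(
  increments=[
    [[0, 0, -0.9], [0, 0, 0]],
    [[0, 0, -0.9], [0, 0, 0]],
    [[0, 0, 0], [0, 0, 0]],
  ],
)

```text
t: 28.5
eef_pos: [481.1, 314.1, 192.5]
tcp_rot: [-3.138, -0.007, -0.028]
ft_force: [0.2, 1.0, 0.8]
opening: 0.651
```

```bash
python3 - <<'E'
from h import *
p=shot('wrist');plan(560,-85,200,-.03)
im=p['pixels'].copy();overlay(p,im,[(479.5,312.5,-.025)],0,1);cv2.imwrite('pics/w14.png',im)
E
```

```text
from [480.3 313.6 189.9] shift [ 3.04 13.21 -0.35] turn [-0.03 -0.06  0.02] rows>= 13.21
14 rows of [ 0.22  0.94 -0.03] [-0. -0.  0.]
```

View pics/w14.png

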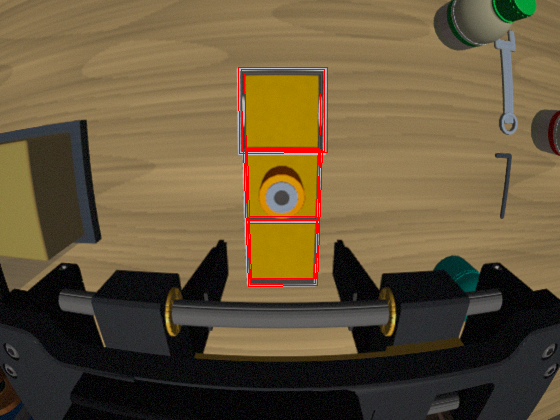

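Overlay fits and the roller stands centred in the middle bay. Now to the red bottle (red cap and red band, only one such).

drive_tool(
  increments=[
    [[0.15, 0.6, -0.1], [0, 0, 0]],
    [[0.22, 0.95, -0.1], [0, 0, 0]],
    [[0.22, 0.95, -0.1], [0, 0, 0]],
    [[0.22, 0.95, -0.1], [0, 0, 0]],
    [[0.22, 0.95, 0], [0, 0, 0]],
  ],
)

```text
t: 28.97
eef_pos: [506.3, 179.1, 198.6]
tcp_rot: [3.141, 0.001, -0.028]
ft_force: [0.1, 0.3, -0.4]
opening: 0.649
```

drive_tool(
  increments=[
    [[0.22, 0.95, 0], [0, 0, 0]],
    [[0.22, 0.95, 0], [0, 0, 0]],
    [[0.22, 0.95, 0], [0, 0, 0]],
    [[0.22, 0.95, 0], [0, 0, 0]],
    [[0.22, 0.95, 0], [0, 0, 0]],
  ],
)

```text
t: 29.38
eef_pos: [535.0, 35.5, 198.2]
tcp_rot: [3.142, 0.002, -0.029]
ft_force: [1.0, 0.1, 0.5]
opening: 0.65
```

```bash
python3 - <<'E'
from h import *
p=shot('wrist');plan(560,-85,200,-.03)
cv2.imwrite('pics/w15.png',p['pixels']);print(proj(p,[[560,-85,146]]))
print([(round(r['score'],2),np.round(r['point'],1).tolist()) for r in env.tip_of('bottle_red_c',p)][:5])
E
```

```text
from [536.1  31.7 198.1] shift [ 0.91  3.86 -0.06] turn [ 0.02  0.01 -0.  ] rows>= 3.86
4 rows of [ 0.23  0.97 -0.02] [ 0.  0. -0.]
[[425.56252959 184.38011934]]
[(0.61, [557.1, -83.8, 72.1]), (0.22, [402.2, -298.5, 32.3])]
```

View pics/w15.png

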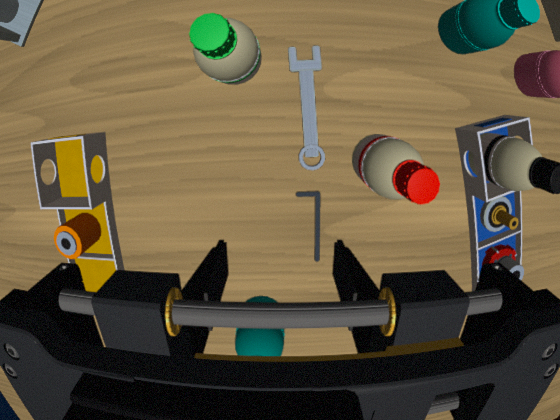

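drive_tool(
  increments=[
    [[0.22, 0.8, 0], [0, 0, 0]],
    [[0.22, 0.95, 0], [0, 0, 0]],
    [[0.22, 0.95, 0], [0, 0, 0]],
    [[0.2, 0.9, 0], [0, 0, 0]],
    [[0, 0.2, 0], [0, 0, 0]],
  ],
)

```text
t: 29.9
eef_pos: [558.3, -80.4, 198.1]
tcp_rot: [3.141, 0.001, -0.031]
ft_force: [0.8, -0.1, 0.1]
opening: 0.653
```

drive_tool(
  increments=[
    [[0, 0, 0], [0, 0, 0]],
    [[0, 0, 0], [0, 0, 0]],
  ],
)

```text
t: 30.07
eef_pos: [557.5, -77.0, 198.5]
tcp_rot: [-3.141, 0.001, -0.029]
ft_force: [0.3, -0.6, -0.7]
opening: 0.647
```

```bash
python3 - <<'E'
from h import *
p=shot('wrist');plan(559,-83,114,-.03)
cv2.imwrite('pics/w16.png',p['pixels']);print(proj(p,[[559,-83,146]]))
E
```

```text
from [557.6 -76.6 198.7] shift [0.06 0.21 2.82] turn [-0.    0.01  0.02] rows>= 2.82
3 rows of [0.02 0.07 0.94] [-0.    0.    0.01]
[[288.56022102 215.33504942]]
```

View pics/w16.png

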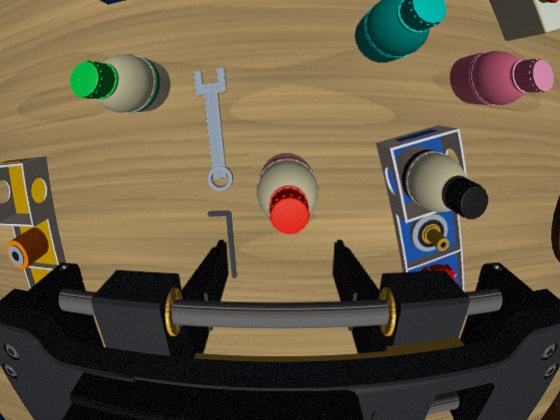

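drive_tool(
  increments=[
    [[0.09, 0.24, 0.3], [0, 0, 0]],
    [[0, 0, 0.8], [0, 0, 0]],
    [[0, 0, 0.8], [0, 0, 0]],
    [[0, 0, 0.6], [0, 0, 0]],
    [[0, 0, 0.2], [0, 0, 0]],
  ],
)

```text
t: 30.53
eef_pos: [559.2, -84.0, 115.2]
tcp_rot: [-3.141, 0.004, -0.027]
ft_force: [0.1, -0.6, 0.2]
opening: 0.651
```

drive_tool(
  increments=[
    [[0, 0, 0], [0, 0, 0]],
    [[0, 0, 0], [0, 0, 0]],
  ],
)

```text
t: 30.7
eef_pos: [560.8, -84.7, 118.4]
tcp_rot: [3.142, -0.0, -0.028]
ft_force: [0.4, 0.3, 0.6]
opening: 0.649
```

```bash
python3 - <<'E'
from h import *
plan(560.3,-84,114,-.03)
E
```

```text
from [560.8 -84.7 118.4] shift [-0.02 -0.02  0.15] turn [ 0.   -0.    0.03] rows>= 0.15
1 rows of [-0.02 -0.02  0.15] [ 0.   -0.    0.03]
```

drive_tool(
  increments=[
    [[0, 0, 0.1], [0, 0, 0]],
    [[0, 0, 0.05], [0, 0, 0]],
    [[0, 0, 0], [0, 0, 0]],
    [[0, 0, 0], [0, 0, 0]],
  ],
)

```text
t: 31.03
eef_pos: [560.6, -85.1, 114.1]
tcp_rot: [3.141, -0.001, -0.029]
ft_force: [-0.2, -0.9, -0.7]
opening: 0.652
```

drive_tool(
  increments=[
    [[0, 0, 0], [0, 0, 0]],
    [[0, 0, 0], [0, 0, 0]],
    [[0, 0, 0], [0, 0, 0]],
    [[0, 0, 0], [0, 0, 0]],
    [[0, 0, 0], [0, 0, 0]],
  ],
  jaw=-1,
)

```text
t: 31.45
eef_pos: [560.5, -85.1, 113.6]
tcp_rot: [3.141, 0.0, -0.029]
ft_force: [-0.1, 0.1, 0.4]
opening: 0.358
```

drive_tool(
  increments=[
    [[0, 0, 0], [0, 0, 0]],
    [[0, 0, 0], [0, 0, 0]],
    [[0, 0, 0], [0, 0, 0]],
  ],
)

```text
t: 31.7
eef_pos: [560.5, -85.0, 113.7]
tcp_rot: [3.142, -0.0, -0.029]
ft_force: [0.3, 0.2, -0.2]
opening: 0.326
```

drive_tool(
  increments=[
    [[0, 0, -0.3], [0, 0, 0]],
    [[0, 0, -0.7], [0, 0, 0]],
    [[0, 0, -0.9], [0, 0, 0]],
    [[0, 0, -0.9], [0, 0, 0]],
    [[0, 0, 0], [0, 0, 0]],
  ],
)

```text
t: 32.12
eef_pos: [562.2, -85.5, 202.8]
tcp_rot: [3.14, -0.007, -0.029]
ft_force: [0.4, 0.6, -2.5]
opening: 0.327
```

```bash
python3 - <<'E'
from h import *
plan(566.5,310.3,205,-.03);s=env.state();print(s['opening'],s['ft_force'])
E
```

```text
from [562.2 -85.5 202.8] shift [ -0.23 -13.19  -0.1 ] turn [ 0.02 -0.09  0.02] rows>= 13.19
14 rows of [-0.02 -0.94 -0.01] [ 0.   -0.01  0.  ]
0.3266741114059408 [ 0.43177776  0.6101908  -2.48455039]
```

drive_tool(
  increments=[
    [[0, -0.3, 0], [0, 0, 0]],
    [[-0.02, -0.6, 0], [0, 0, 0]],
    [[-0.02, -0.85, 0], [0, 0, 0]],
    [[-0.02, -0.9, 0], [0, 0, 0]],
    [[-0.02, -0.9, 0], [0, 0, 0]],
  ],
)

```text
t: 32.53
eef_pos: [560.1, 23.0, 196.2]
tcp_rot: [-3.141, 0.003, -0.029]
ft_force: [0.4, -0.4, -2.5]
opening: 0.325
```

drive_tool(
  increments=[
    [[-0.02, -0.9, 0], [0, 0, 0]],
    [[-0.02, -0.9, 0], [0, 0, 0]],
    [[-0.02, -0.9, 0], [0, 0, 0]],
    [[-0.02, -0.9, 0], [0, 0, 0]],
    [[-0.02, -0.9, 0], [0, 0, 0]],
  ],
)

```text
t: 32.95
eef_pos: [560.8, 158.3, 196.1]
tcp_rot: [3.141, 0.003, -0.028]
ft_force: [0.2, -0.8, -2.8]
opening: 0.329
```

drive_tool(
  increments=[
    [[-0.02, -0.9, 0], [0, 0, 0]],
    [[-0.02, -0.9, 0], [0, 0, 0]],
    [[-0.02, -0.9, 0], [0, 0, 0]],
    [[0, -0.6, 0], [0, 0, 0]],
    [[0, -0.3, 0], [0, 0, 0]],
  ],
)

```text
t: 33.37
eef_pos: [562.1, 267.0, 195.9]
tcp_rot: [3.141, 0.002, -0.027]
ft_force: [-0.1, -1.3, -3.0]
opening: 0.325
```

drive_tool(
  increments=[
    [[0, 0, 0], [0, 0, 0]],
    [[0, 0, 0], [0, 0, 0]],
  ],
)

```text
t: 33.53
eef_pos: [562.7, 264.3, 196.6]
tcp_rot: [3.141, 0.002, -0.028]
ft_force: [0.6, -0.2, -2.9]
opening: 0.328
```

```bash
python3 - <<'E'
from h import *
plan(566.5,310.3,205,-.03);s=env.state();print(s['opening'],s['ft_force'])
E
```

```text
from [562.7 264.3 196.6] shift [ 0.08 -1.54 -0.28] turn [0.01 0.02 0.03] rows>= 1.54
2 rows of [ 0.04 -0.77 -0.14] [0.01 0.01 0.01]
0.3280806447298869 [ 0.58369416 -0.19179617 -2.87928478]
```

drive_tool(
  increments=[
    [[0.04, -0.4, 0], [0, 0, 0]],
    [[0.04, -0.7, 0], [0, 0, 0]],
    [[0, -0.4, 0], [0, 0, 0]],
    [[0, 0, 0], [0, 0, 0]],
    [[0, 0, 0], [0, 0, 0]],
  ],
)

```text
t: 33.95
eef_pos: [566.8, 309.4, 197.3]
tcp_rot: [3.141, 0.0, -0.028]
ft_force: [0.4, -0.4, -3.3]
opening: 0.329
```

```bash
python3 - <<'E'
from h import *
p=shot('wrist');q=shot('scene');plan(566.5,310.3,119,-.03)
im=p['pixels'].copy();overlay(p,im,[(479.5,312.5,-.025)],0,1);cv2.imwrite('pics/w17.png',im)
cv2.imwrite('pics/s17.png',cv2.resize(q['pixels'][110:230,330:470],None,fx=5,fy=5,interpolation=cv2.INTER_CUBIC))
print([(round(r['score'],2),np.round(r['point'],1).tolist()) for r in env.tip_of('bottle_red_c',q)][:5])
E
```

```text
from [566.9 308.7 197.5] shift [-0.01 -0.05  2.62] turn [0.01 0.   0.01] rows>= 2.62
3 rows of [-0.   -0.02  0.87] [0. 0. 0.]
[(0.74, [573.0, -252.0, 78.0]), (0.68, [562.5, 312.5, 157.1])]
```

View pics/w17.png

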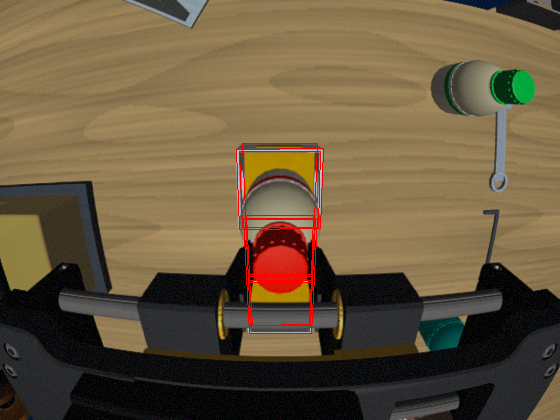

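View pics/s17.png

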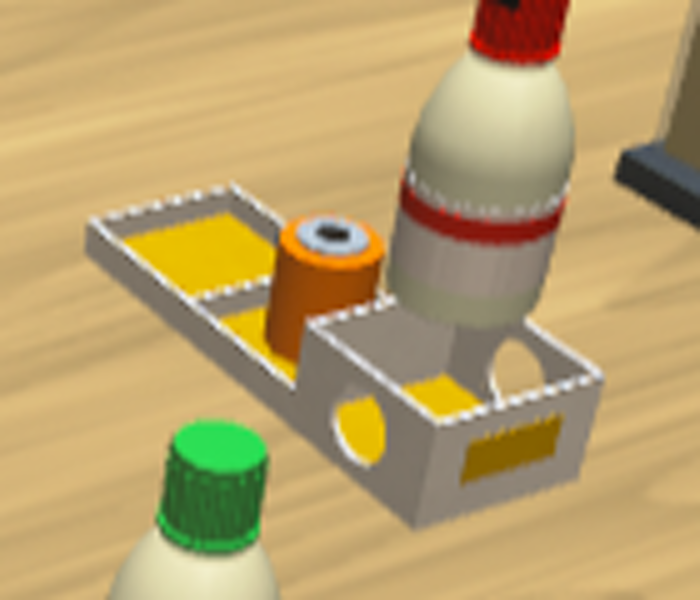

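drive_tool(
  increments=[
    [[0, -0.04, 0.3], [0, 0, 0]],
    [[0, 0, 0.6], [0, 0, 0]],
    [[0, 0, 0.6], [0, 0, 0]],
    [[0, 0, 0.5], [0, 0, 0]],
    [[0, 0, 0.2], [0, 0, 0]],
  ],
)

```text
t: 34.52
eef_pos: [566.1, 309.8, 128.9]
tcp_rot: [3.14, 0.003, -0.029]
ft_force: [-0.1, 0.3, -2.4]
opening: 0.325
```

drive_tool(
  increments=[
    [[0, 0, 0.05], [0, 0, 0]],
    [[0, 0, 0], [0, 0, 0]],
    [[0, 0, 0], [0, 0, 0]],
  ],
)

```text
t: 34.77
eef_pos: [567.4, 310.7, 130.8]
tcp_rot: [-3.141, -0.001, -0.029]
ft_force: [0.1, -0.3, -1.8]
opening: 0.324
```

drive_tool(
  increments=[
    [[0, 0, 0.15], [0, 0, 0]],
    [[0, 0, 0.15], [0, 0, 0]],
    [[0, 0, 0.04], [0, 0, 0]],
    [[0, 0, 0], [0, 0, 0]],
    [[0, 0, 0], [0, 0, 0]],
  ],
)

```text
t: 35.18
eef_pos: [567.0, 310.6, 119.8]
tcp_rot: [3.141, 0.0, -0.029]
ft_force: [0.5, 0.4, -2.0]
opening: 0.323
```

drive_tool(
  increments=[
    [[0, 0, 0.03], [0, 0, 0]],
    [[0, 0, 0], [0, 0, 0]],
  ],
)

```text
t: 35.35
eef_pos: [567.0, 310.7, 119.0]
tcp_rot: [3.142, -0.0, -0.029]
ft_force: [-0.1, 0.4, -3.3]
opening: 0.326
```

drive_tool(
  increments=[
    [[0, 0, 0.02], [0, 0, 0]],
    [[0, 0, 0], [0, 0, 0]],
  ],
)

```text
t: 35.52
eef_pos: [567.2, 310.7, 118.7]
tcp_rot: [-3.141, -0.001, -0.029]
ft_force: [-0.1, -0.0, -0.0]
opening: 0.325
```

drive_tool(
  increments=[
    [[0, 0, 0.03], [0, 0, 0]],
    [[0, 0, 0], [0, 0, 0]],
  ],
)

```text
t: 35.68
eef_pos: [567.5, 311.0, 118.6]
tcp_rot: [-3.141, -0.002, -0.029]
ft_force: [-2.0, -0.0, 5.7]
opening: 0.33
```

drive_tool(
  increments=[
    [[0, 0, 0], [0, 0, 0]],
    [[0, 0, 0], [0, 0, 0]],
    [[0, 0, 0], [0, 0, 0]],
    [[0, 0, 0], [0, 0, 0]],
    [[0, 0, 0], [0, 0, 0]],
  ],
  jaw=0.5,
)

```text
t: 36.1
eef_pos: [567.0, 310.6, 117.4]
tcp_rot: [3.141, 0.0, -0.029]
ft_force: [0.3, 0.4, 0.8]
opening: 0.621
```

drive_tool(
  increments=[
    [[0, 0, -0.2], [0, 0, 0]],
    [[0, 0, -0.7], [0, 0, 0]],
    [[0, 0, -0.9], [0, 0, 0]],
    [[0, 0, -0.9], [0, 0, 0]],
    [[0, 0, -0.4], [0, 0, 0]],
  ],
)

```text
t: 36.52
eef_pos: [567.9, 311.0, 214.5]
tcp_rot: [-3.14, -0.004, -0.029]
ft_force: [0.7, 0.9, 1.2]
opening: 0.747
```

drive_tool(
  increments=[
    [[-0.9, 0, 0], [0, 0, 0]],
    [[-0.9, 0, 0], [0, 0, 0]],
    [[-0.9, 0, 0], [0, 0, 0]],
    [[-0.5, 0, 0], [0, 0, 0]],
    [[0, 0, 0], [0, 0, 0]],
  ],
)

```text
t: 36.93
eef_pos: [468.6, 313.5, 211.4]
tcp_rot: [-3.142, 0.0, -0.027]
ft_force: [0.7, -0.2, 0.7]
opening: 0.747
```

```bash
python3 - <<'E'
from h import *
s=env.state();print(s['opening'],s['ft_force'],s['eef_pos'],s['t'])
p=shot('wrist');q=shot('scene');r=shot('side')
cv2.imwrite('pics/w18.png',p['pixels'])
cv2.imwrite('pics/s18.png',cv2.resize(q['pixels'][110:360,70:490],None,fx=1.9,fy=1.9,interpolation=cv2.INTER_CUBIC))
cv2.imwrite('pics/d18.png',r['pixels'])
for t in ['cutter_c','wheel_c','roller_c','bottle_black_c','bottle_red_c','bottle_green_c']: print(t,[(round(k['score'],2),np.round(k['point'],1).tolist()) for k in env.tip_of(t,q)][:5])
E
```

```text
0.7465630864203056 [ 0.74285619 -0.15442385  0.71132271] [468.58832998 313.52198747 211.41796257] 36.9333
cutter_c [(0.88, [400.3, -303.9, 35.8]), (0.31, [483.5, -276.6, -0.6])]
wheel_c [(0.5, [486.5, -277.6, 36.0])]
roller_c [(0.66, [473.5, 314.4, 38.9]), (0.2, [485.6, -276.5, 30.4])]
bottle_black_c [(0.97, [690.1, -328.4, 72.6]), (0.95, [734.0, -205.5, 77.1]), (0.6, [571.9, -249.5, 79.3]), (0.57, [337.5, 66.7, 78.2])]
bottle_red_c [(0.83, [566.4, 313.8, 79.8])]
bottle_green_c [(0.91, [686.9, 83.1, 73.5])]
```

View pics/s18.png

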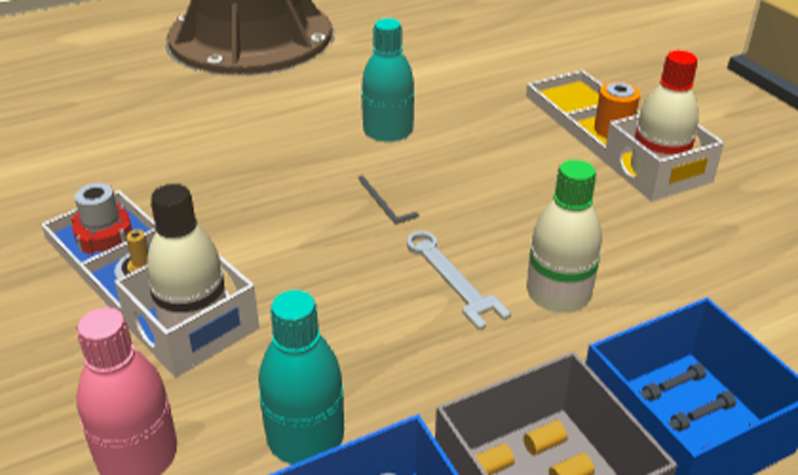

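View pics/w18.png

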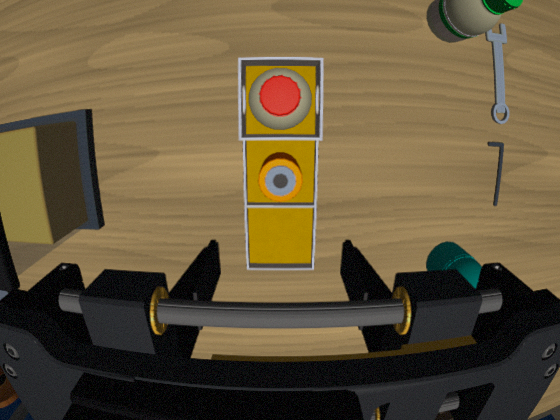

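View pics/d18.png

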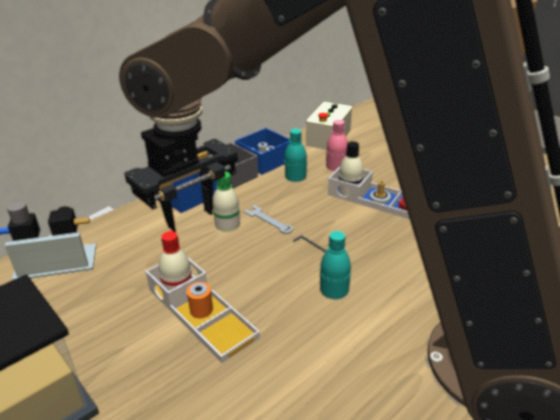

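Everything is in place and upright, the robot touches nothing, and the green bottle has not moved.

```bash
python3 -c "
from cell import env
print(env.job_done(),env.state()['t'])"
```

```text
the job is handed in; nothing more can be done
the job is handed in; nothing more can be done
```

I made up both kits and handed the job in at about 37 s of the 136 s allowed; no verdict is reported.

- **Blue carrier:** the red cutter head is in the near low bay, the copying wheel in the middle bay, and the black-capped bottle in the tall well.
- **Yellow carrier:** the orange pressure roller is in the middle bay and the red-capped bottle in the tall well; the near low bay is empty.

I lowered each part until the wrist force showed it resting on the floor, at most 15 N measured, before opening the jaws.

The last pictures from all three cameras show all five parts upright inside their bays. The green-capped bottle, the turquoise and pink look-alikes and the loose tools stand where they were, and the gripper is clear of everything.

**Small disagreements:**
- The networks' final heights for the cutter head, wheel and roller were 2 to 5 mm above the expected values. Given their roughly 4 mm accuracy and the contact forces felt, I took this as noise.
- My first estimate of the yellow carrier's pose was about 2 mm off. I corrected it from the wrist camera before placing anything there.

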